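# Hang the humidity gauge in the bone-drying case

## Robot

A 6-joint arm with a two-finger parallel gripper is mounted at the origin on the work surface. World frame = base frame: x ahead of the robot, y to its left, z up, the work surface at z = 0. Lengths are in mm, angles in rad, forces in N, time in s.
With the tool pointing down it reaches from about 350 to 925 mm from the base axis. Payload 6.4 kg.
Tool frame: the origin (TCP) lies at the very end of the fingers, on their centre line; the grasp point (between the pads) lies 19 mm behind it; z points along the fingers, y is the direction in which the jaws open and shut (so a half turn about z gives the same grasp; the last joint's range is limited). The gripper opens to 85 mm and grips with 20 to 120 N. Pads are 22 mm wide; open, the fingers measure 114 mm over their backs; the gripper's body (76 mm by 85 mm) begins 54 mm behind the grasp point. The pads swing forward as they close: fully open they stand 13 mm farther back than shut.
Start: joints at [-1.389, 0.245, 1.558, -0, 1.339, -0.174], TCP at [226.427, -609.299, 231.29] pointing down, gripper open.
Joint ranges: [-3.13, 3.13], [-1.02, 2.26], [0.13, 2.54], [-0.95, 4.09], [0.21, 2.88], [-2.74, 2.74]. Speed limits (rad/s): [2.57, 2.57, 3.14, 3.14, 3.14, 3.14].

## Interface

Orientations are given as a unit quaternion [x, y, z, w].
In Python, from plant import telemetry, vision, sign_off gives the robot as it stands.
- The arm moves only by the shell command python3 -m crank 'ROWS'. ROWS is a JSON object of lists of equal length, an entry for each row: "dr": the turn, a rotation vector about the tool's x, y, z in degrees, a list of three; "dp": the shift along the tool's x, y, z in mm, a list of three; "fingers": the gripper command: -1 is shut, 1 is fully open, values between are in proportion. In form: {"dr": [[rx, ry, rz], ...], "dp": [[x, y, z], ...], "fingers": [fingers, ...]}. A call has 1 to 10 rows; each row is the pose to reach, as a shift and turn from the pose commanded when the call began, along the tool's axes at that moment; what a row does not reach only later rows make up. A row lasts 1/12 s, in which the tool goes at most 41.7 mm and 7.16 degrees, less where a joint would pass 70% of its speed; a pose out of reach is approached as far as the arm can. A call with a gripper value outside its range is refused whole. The fingers move at their own pace and stop on an object; the grip force is fixed at half the most. Time passes only in rows, so rows that repeat a pose let the fingers close. It gives the time, the measured TCP pose, the force and the opening at its end, in the units of the state.
- telemetry.read_state(): the state, without advancing time (a new reading comes with each control period).
- vision.read_camera(name): name is "scene" or "top"; returns a dict with "img" (420x560x3 uint8, red, green, blue), "fov_y" (degrees; the focal length in pixels is half the picture's height over the tangent of half this angle, whatever the lens; pixels are square), "cx", "cy" (the principal point, pixels), "cam_to_world" (4x4, takes a point from camera to world coordinates). Camera axes: x right, y down, z forward; pixel columns grow to the right and rows downward; lengths in mm; the calibration is good to about 2 mm. A picture is of the moment at which its call begins. There is no depth.
- sign_off(): hands the job in, once; it reports no verdict.
The state is a dict: "t": time; "q": joint angles; "qvel": joint speeds; "joint_torque": joint torques, N m; "eef_pos": TCP position; "ee_rot": TCP orientation; "wrist_force": force on the tool from outside, world axes, zero at the start; "ft_torque": the same for the moment, N m; "gripper_width": finger opening in mm.
Only numpy, scipy, OpenCV 4.12 (cv2) and the standard library are available. Lean on these libraries where they do the work, as an engineer would, in place of code of your own. Each camera call takes 0.05 s, during which the arm holds its last target.

## Task

Uncover the small drying case: raise its clear cover at the lower end by the wooden rib so that it tilts about its upper edge until it is about level, then lift its lip off the ledge and lay the cover flat, rib up, on the black rubber mat. Then take the dial gauge out of its slotted rest, lower it through the opening and hang it by the eye in its strap on the hook inside, without gauge or gripper touching the rim of the opening, and let go. Leave the jar, the flask and the bone where they are.

Things in the scene. Friction and masses are not known exactly. Their poses are not given: they have to be found in the camera images.
- case: Fixed pale wooden case, 170 (x) x 190 (y) mm, glass front (-x). Origin: centre of its underside, z up. Its top slopes 15 degrees: 190 mm high at the back (+x), 144 mm at the front. The only way in is the opening in the top: case x -48 to +70 mm, y -65 to +65 mm. Back wall 15 mm thick, inner face at x = +70; floor 12 mm.
- frame: The sloping wooden rim round the opening of the case (fixed to it, same origin and axes as the case), 10 mm thick, its top the slope named for the case; 30 mm wide at the sides, 35 mm at the front, 15 mm at the back. At first the cover lies on it.
- hook: Steel hook inside the case, on the back wall's middle (same origin and axes as the case). A 6 mm round bar at case z = 135 mm runs level from the back wall (x = +70) towards the front to x = +12, where a 6 mm tip turns up, its top at z = 150 mm.
- hook_seat (a point): Top of the hook's level bar at mid-length: case (40, 0, 138) mm, 30 mm in front of the back wall and 28 mm behind the upturned tip. Axes as the case's.
- ledge (a point): Middle of the case's upper back edge, on which the cover's lip hangs: case (85, 0, 190) mm. Axes as the case's.
- cover: Loose clear plate 181 x 150 x 5 mm, 0.22 kg, on the sloping top. Origin: its underside, 85 mm from the lower end; +x up the slope, z out of the plate. A dark wooden lip across its upper end (x 90 to 96) reaches 12 mm below the underside, behind the ledge with 5 mm play. A dark wooden rib 50 (x) x 14 (y) mm, 46 mm high over the underside, is centred at x = -50 mm: grip it across its 14 mm.
- cover_grip (a point): Where to grip the rib: cover (-50, 0, 31) mm, 15 mm under the rib's top. Axes as the cover's.
- cover_lip (a point): Underside of the cover at the lip: cover (85, 0, 0) mm; lies at the ledge while the lip hangs there.
- cover_low (a point): Underside of the cover's lower end: cover (-85, 0, 0) mm.
- mat: Fixed black rubber mat 200 x 200 x 4 mm on the bench, to one side of the case (left or right). Origin: centre of its underside.
- rest: Fixed dark wooden rest 60 (x) x 100 (y) x 34 mm on the other side of the case. The gauge stands upright in its slot, 24 mm deep with 1 mm play at the faces and 2 mm at the ends; it comes out straight up. Origin: centre of its underside.
- gauge: Loose dial gauge, 0.12 kg, upright in the rest. White body 16 (x) x 70 x 70 mm, dial facing -x. Origin: centre of its underside, z up. An aluminium strap 34 mm wide (y), 6 mm thick rises to z = 170 mm, with a through window (the eye) 24 mm wide from z = 80 to 110 mm, and a solid tab above it. Hung, the eye's top edge rests on the hook's bar; either way round will do.
- gauge_eye (a point): Middle of the eye's top edge: gauge (0, 0, 110) mm. Axes as the gauge's.
- gauge_tab (a point): Where to grip the tab, across its 34 mm: gauge (0, 0, 150) mm, 20 mm under its top. Axes as the gauge's.
- jar: Loose glass jar with a blue lid, 70 mm diameter, 110 mm tall, beyond the case; leave alone. Origin: centre of its underside.
- flask: Loose glass conical flask, 76 mm diameter, 122 mm tall, beyond the case; leave alone. Origin: centre of its underside.
- bone: Loose thigh bone about 270 mm long and 67 mm wide at the ends, 38 mm high, lying beyond the case; leave alone. Origin: its middle, at bench height; x along it.
There are look-alikes about, which are no part of the job. Several things have the shape of the cover; the one meant has the colours described above. There is more than one size of the gauge; the job needs the smaller.

How it is judged:
By the outcome, as a careful person would: the job done as asked, in the order asked, and still so for the second after the job is handed in, with the robot touching nothing.
It also fails if it takes over 67 s, if anything falls off the work surface, if the arm or the gripper's body presses on something with over 40 N, if the wrist force passes 120 N, or if a joint passes its speed limit or range.

## Working session

There is one attempt and no reset: what is moved stays moved. The work goes in short steps, Python scripts to look and compute and a shell command to move; the robot and the scene stay as the last step left them, time stands still between calls to the robot, and variables do not carry over. Pictures are saved under pics/ and viewed, and the job is handed in when it is done.

```bash
ls; mkdir -p pics; python3 - <<'E'
from plant import telemetry, vision
import cv2, numpy as np
print(telemetry.read_state())
for n in ("scene","top"):
    c=vision.read_camera(n); cv2.imwrite(f"pics/{n}0.png",cv2.cvtColor(c["img"],cv2.COLOR_RGB2BGR)); print(n,c["fov_y"],c["cx"],c["cy"],np.round(c["cam_to_world"],4).tolist(),c.keys())
E
```

```text
pics
{'t': 0.0, 'q': array([-1.38910525e+00,  2.45796629e-01,  1.55903485e+00, -2.86433203e-05,
        1.33871365e+00, -1.74120766e-01]), 'qvel': array([-0.00080465, -0.00126253, -0.00178739, -0.00148543,  0.0020707 ,
        0.00075629]), 'joint_torque': array([ 3.03896213e-04, -4.29504883e+01, -3.26129293e+01, -1.93059363e-04,
        5.33712227e-03,  1.49402069e-05]), 'eef_pos': array([ 226.30993723, -608.72204472,  230.18028593]), 'ee_rot': array([ 9.84215383e-01,  1.76972107e-01, -1.76295805e-05, -9.76180902e-04]), 'wrist_force': array([-0.44947313, -0.4655846 ,  0.41025175]), 'ft_torque': array([-0.01657681, -0.00423549,  0.00534147]), 'gripper_width': 85.52406998965667}
scene 51.67346890479388 273.60045359153105 207.30944510880923 [[-0.5251, 0.6934, -0.4934, 1041.0333], [0.851, 0.4223, -0.3122, 286.2281], [-0.0081, -0.5838, -0.8119, 876.2065], [0.0, 0.0, 0.0, 1.0]] dict_keys(['img', 'fov_y', 'cx', 'cy', 'cam_to_world'])
top 55.171872219253686 278.2131674175549 210.88757763229657 [[0.0228, -0.987, 0.159, 411.2681], [-0.9997, -0.0226, 0.0031, -15.6736], [0.0005, -0.159, -0.9873, 1179.3826], [0.0, 0.0, 0.0, 1.0]] dict_keys(['img', 'fov_y', 'cx', 'cy', 'cam_to_world'])
```

View pics/scene0.png

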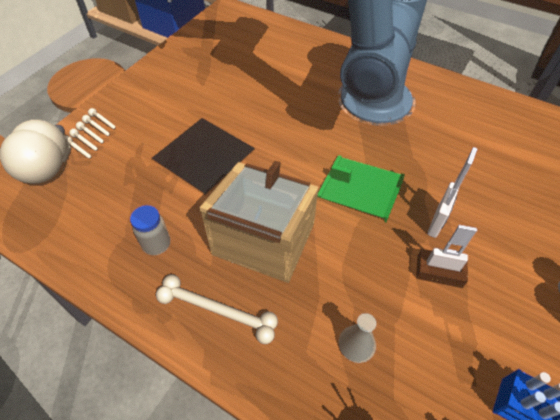

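View pics/top0.png

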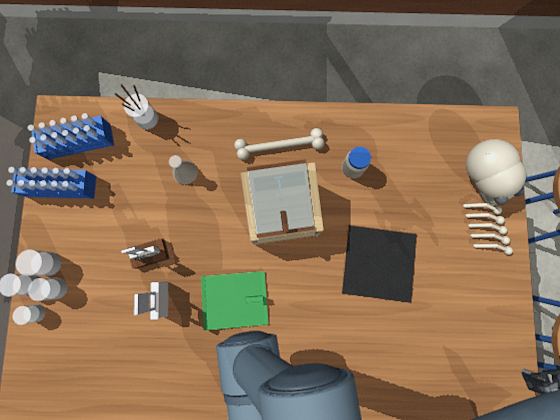

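The scene view shows the case at (260,220), the mat at (205,155), the small gauge in the dark rest at (445,255) and a bigger gauge at (452,195). There is a green look-alike cover at (362,187). In the top view the case is at (283,203), the mat at (380,264) and the rest at (147,252). I'll enlarge these.

```bash
cat > h.py <<'E'
import numpy as np, cv2
from plant import telemetry, vision
def cam(n):
    c=vision.read_camera(n); c["bgr"]=cv2.cvtColor(c["img"],cv2.COLOR_RGB2BGR)
    c["f"]=210/np.tan(np.radians(c["fov_y"]/2)); return c
def ray(c,u,v):
    d=np.array([(u-c["cx"])/c["f"],(v-c["cy"])/c["f"],1.]);M=np.array(c["cam_to_world"])
    return M[:3,3],M[:3,:3]@d
def onz(c,u,v,z):
    o,d=ray(c,u,v); return o+d*(z-o[2])/d[2]
def proj(c,p):
    M=np.array(c["cam_to_world"]); q=M[:3,:3].T@(np.asarray(p,float)-M[:3,3]); return np.array([c["cx"]+c["f"]*q[0]/q[2],c["cy"]+c["f"]*q[1]/q[2]])
def tri(c1,p1,c2,p2):
    o1,d1=ray(c1,*p1);o2,d2=ray(c2,*p2); d1/=np.linalg.norm(d1);d2/=np.linalg.norm(d2)
    s=np.linalg.lstsq(np.c_[d1,-d2],o2-o1,rcond=None)[0]; a=o1+s[0]*d1;b=o2+s[1]*d2
    return (a+b)/2,np.linalg.norm(a-b)
def crop(c,x,y,w,h,k,name):
    cv2.imwrite("pics/"+name,cv2.resize(c["bgr"][y:y+h,x:x+w],None,fx=k,fy=k,interpolation=cv2.INTER_CUBIC))
E
python3 - <<'E'
from h import *
s=cam("scene");t=cam("top")
crop(s,190,140,140,140,5,"s1.png"); crop(t,225,145,120,110,6,"t1.png")
crop(s,400,140,90,150,4,"s2.png"); crop(t,110,225,80,100,6,"t2.png")
E
```

```text
(no output)
```

View pics/s1.png

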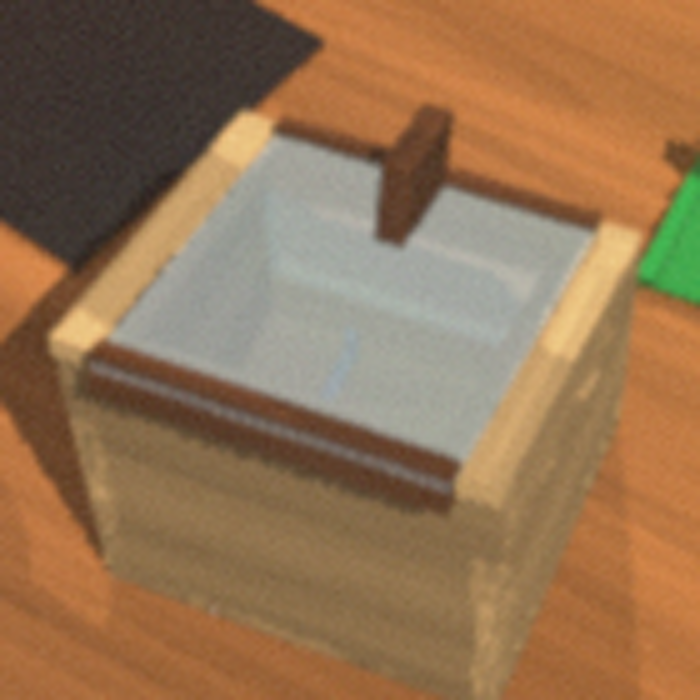

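View pics/t1.png

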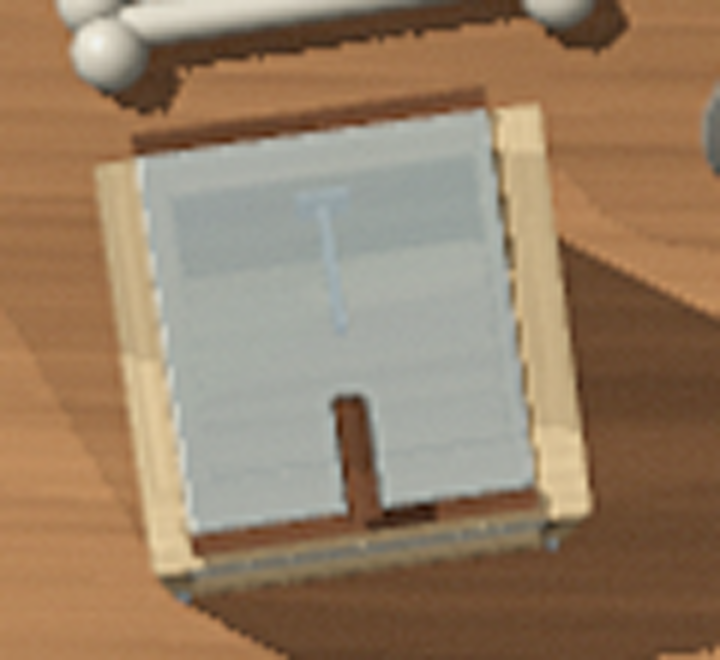

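View pics/s2.png

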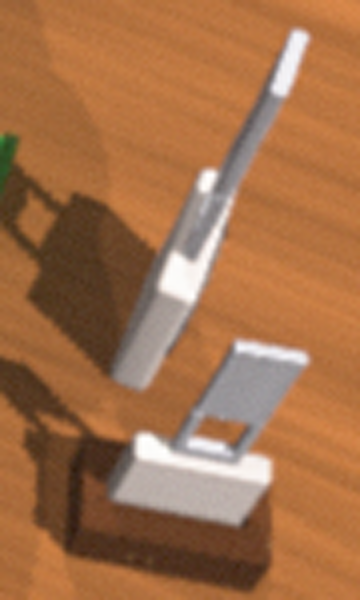

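View pics/t2.png

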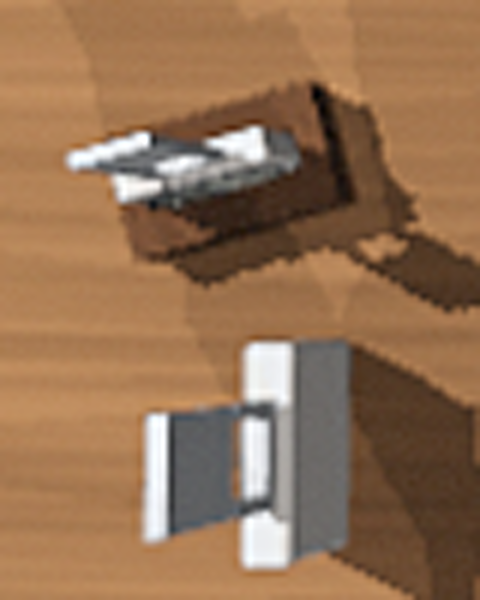

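```bash
python3 - <<'E'
from h import *
np.set_printoptions(suppress=True,precision=1)
s=cam("scene");t=cam("top")
T=lambda x,y:(225+(x+.5)/6-.5,145+(y+.5)/6-.5); S=lambda x,y:(190+(x+.5)/5-.5,140+(y+.5)/5-.5)
P={"B+":(T(95,163),S(478,505),190),"B-":(T(543,103),S(50,340),190),"F+":(T(152,575),S(640,235),144),"F-":(T(592,512),S(243,110),144)}
for k,(a,b,z) in P.items(): print(k,tri(t,a,s,b),onz(t,*a,z),onz(s,*b,z))
# rib top ends (top view), and scene
print("ribtop back end",tri(t,T(348,398),s,S(382,0*0+240)))
# gauges
T2=lambda x,y:(110+(x+.5)/6-.5,225+(y+.5)/6-.5); S2=lambda x,y:(400+(x+.5)/4-.5,140+(y+.5)/4-.5)
print("small tab top ends",tri(t,T2(70,162),s,S2(306,358)),tri(t,T2(150,135),s,S2(238,346)))
print("big tab",tri(t,T2(155,415),s,S2(300,35)),tri(t,T2(155,540),s,S2(284,90)))
# rest top corners in top view z=34
for p in [(318,85),(350,200),(140,258),(122,205)]: print("rest",onz(t,*T2(*p),34))
# mat
hsv=cv2.cvtColor(t["bgr"],cv2.COLOR_BGR2HSV); m=(t["bgr"].max(2)<60).astype(np.uint8); m[:, :330]=0;m[:210]=0;m[310:]=0
m[:,430:]=0
c=max(cv2.findContours(m,0,2)[0],key=cv2.contourArea); r=cv2.minAreaRect(c); print(r)
W=np.array([onz(t,*p,4) for p in cv2.boxPoints(r)]);print(W,W.mean(0),[np.linalg.norm(W[i]-W[i-1]) for i in range(4)])
E
```

```text
B+ (array([672.3,  82.3, 183.9]), np.float64(8.338736648972432)) [668.7  85.4 190. ] [677.3  80.4 190. ]
B- (array([ 699.2, -102.7,  188.1]), np.float64(2.1457284491840847)) [ 699.3 -103.4  190. ] [ 699.7 -100.6  190. ]
F+ (array([499.7,  57.7, 144. ]), np.float64(2.2515248866272985)) [499.2  58.8 144. ] [500.1  56.7 144. ]
F- (array([ 530.4, -129.8,  145. ]), np.float64(0.6833210459236433)) [ 530.7 -130.2  144. ] [ 529.6 -130.   144. ]
ribtop back end (array([575. , -24.9, 167.6]), np.float64(2.925194482734993))
small tab top ends (array([461.2, 374. , 179.9]), np.float64(0.002196738295844478)) (array([472.6, 343. , 180.7]), np.float64(2.8209714199206672))
big tab (array([363.3, 302.7, 273.3]), np.float64(8.508463365781097)) (array([313.3, 317.4, 195.6]), np.float64(8.081929568682268))
rest [507.6 316.   34. ]
rest [453.6 297.2  34. ]
rest [424.3 394.1  34. ]
rest [448.8 404.6  34. ]
((379.4326171875, 263.50054931640625), (70.97518920898438, 68.19259643554688), 7.666804790496826)
[[ 367.3 -193.8    4. ]
 [ 563.2 -220.9    4. ]
 [ 540.  -427.1    4. ]
 [ 345.3 -394.7    4. ]] [ 454.  -309.1    4. ] [np.float64(202.1650758121663), np.float64(197.78400140397522), np.float64(207.57186662824432), np.float64(197.28846571504963)]
```

```bash
cat >> h.py <<'E'
def Rz(a): a=np.radians(a); return np.array([[np.cos(a),-np.sin(a),0],[np.sin(a),np.cos(a),0],[0,0,1]])
def Ry(a): a=np.radians(a); return np.array([[np.cos(a),0,np.sin(a)],[0,1,0],[-np.sin(a),0,np.cos(a)]])
CC=np.array([600.4,-22.8,0]); CY=9.0
def case(p): return CC+Rz(CY)@np.asarray(p,float)
def cover(p,tilt=15): # hinged at ledge, rotated to slope tilt
    return case([85,0,190])+Rz(CY)@Ry(-tilt)@(np.asarray(p,float)-[85,0,0])
E
cat > ov.py <<'E'
from h import *
s=cam("scene");t=cam("top")
def ov(pts,x,y,w,h,k,c,name):
    im=cv2.resize(c["bgr"][y:y+h,x:x+w],None,fx=k,fy=k,interpolation=cv2.INTER_CUBIC)
    for p in pts:
        u=proj(c,p); q=(u+.5-[x,y])*k-.5; cv2.drawMarker(im,tuple(np.round(q).astype(int).tolist()),(0,0,255),0,12,1)
    cv2.imwrite("pics/"+name,im)
E
python3 - <<'E'
from ov import *
P=[case([x,y,z]) for x,z in((85,190),(-85,144.4)) for y in(95,-95)]+[cover([x,y,46]) for x in(-25,-75) for y in(7,-7)]+[cover([x,y,5]) for x in(-85,96) for y in(75,-75)]+[case([12,0,150]),case([70,0,135])]
ov(P,190,140,140,140,5,s,"os1.png"); ov(P,225,145,120,110,6,t,"ot1.png")
E
```

```text
(no output)
```

View pics/os1.png

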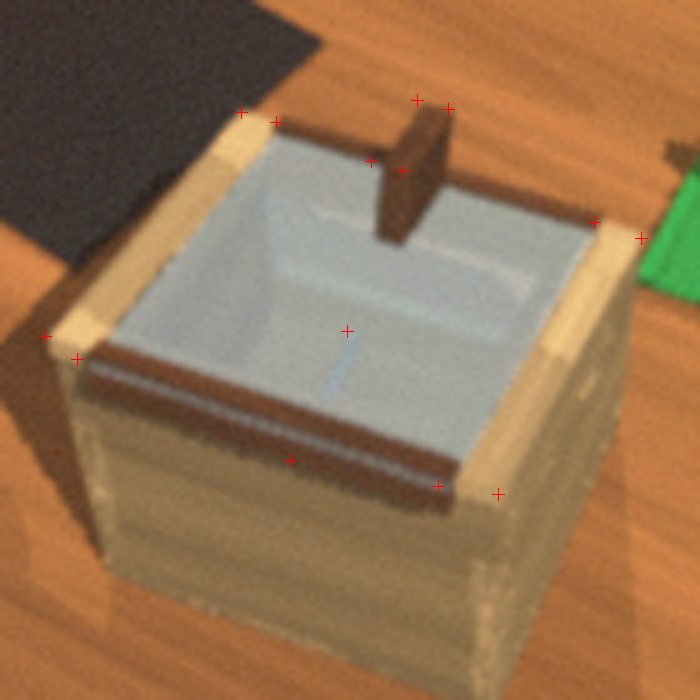

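View pics/ot1.png

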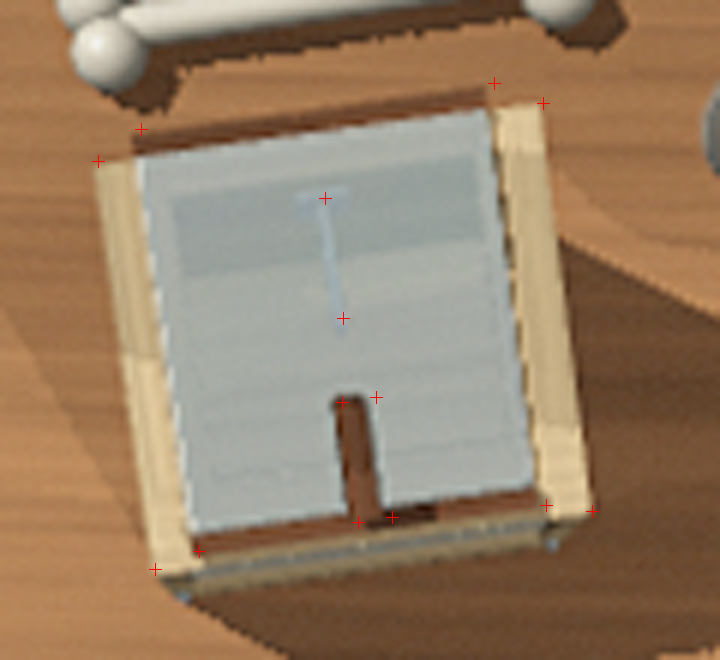

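The overlay shows the case fits. The cover sits about 4 mm to the case's +y of my model, with the rib top's back end at (350,398) in the top crop. The gauge meant is the one in the dark rest, since its tab top is at z≈180 = 10+170. The one standing on the bench is the larger. The cover meant is the clear one with the brown rib on the case, not the green one. Next I work out the pre-grasp.

```bash
cat >> h.py <<'E'
from scipy.spatial.transform import Rotation as Ro
CO=np.array([-1,4,0.])
def Rtool(yaw,tilt=0): # tool x at yaw, up by tilt; z down
    M=Rz(yaw)@Ry(-tilt); return np.c_[M[:,0],-M[:,1],-M[:,2]]
def delta(pos,R,st=None):
    st=st or telemetry.read_state(); R0=Ro.from_quat(st["ee_rot"])
    dp=R0.inv().apply(np.asarray(pos)-st["eef_pos"]); dr=np.degrees((R0.inv()*Ro.from_matrix(R)).as_rotvec())
    print("dp",np.round(dp,1).tolist(),"dr",np.round(dr,2).tolist(),"|dp|",round(float(np.linalg.norm(dp)),1))
    return dp,dr
E
python3 - <<'E'
from h import *
np.set_printoptions(suppress=True,precision=1)
g=cover(np.array([-50,0,14])+CO); R=Rtool(CY,15)
print(g); delta(g-R[:,2]*90,R); 
s=cam("scene");t=cam("top")
T2=lambda x,y:(110+(x+.5)/6-.5,225+(y+.5)/6-.5)
print("big tab top",onz(t,*T2(155,415),260),onz(t,*T2(155,540),260)); 
for p in [(295,340),(245,340),(243,568),(295,566)]: print("big body top",onz(t,*T2(*p),105))
E
```

```text
[550.4 -26.7 168.3]
dp [483.8, -437.8, -24.0] dr [-1.51, 14.95, 11.32] |dp| 652.9
big tab top [363.8 303.  260. ] [318.5 299.4 260. ]
big body top [389.5 297.9 105. ]
big body top [389.  319.8 105. ]
big body top [292.  313.5 105. ]
big body top [293.3 291.1 105. ]
```

```bash
python3 -m crank '{"dr":[[-1.5,15,11.3],[-1.5,15,11.3],[-1.5,15,11.3],[-1.5,15,11.3],[-1.5,15,11.3],[-1.5,15,11.3],[-1.5,15,11.3],[-1.5,15,11.3],[-1.5,15,11.3],[-1.5,15,11.3]],"dp":[[484,-438,-24],[484,-438,-24],[484,-438,-24],[484,-438,-24],[484,-438,-24],[484,-438,-24],[484,-438,-24],[484,-438,-24],[484,-438,-24],[484,-438,-24]],"fingers":[0,0,0,0,0,0,0,0,0,0]}'; python3 - <<'E'
from h import *
g=cover(np.array([-50,0,14])+CO); R=Rtool(CY,15)
delta(g-R[:,2]*90,R)
E
```

```text
t: 1.33
eef_pos: [419.0, -238.1, 247.0]
ee_rot: [0.988, 0.078, 0.131, -0.01]
wrist_force: [0.9, -0.2, -0.0]
gripper_width: 43.1
dp [136.9, -188.3, 28.2] dr [0.06, -0.09, -0.01] |dp| 234.5
```

```bash
python3 -m crank '{"dr":[[0,0,0],[0,0,0],[0,0,0],[0,0,0],[0,0,0],[0,0,0],[0,0,0],[0,0,0],[0,0,0]],"dp":[[136,-188,28],[136,-188,28],[136,-188,28],[136,-188,28],[136,-188,28],[136,-188,28],[136,-188,28],[136,-188,28],[136,-188,28]],"fingers":[0,0,0,0,0,0,0,0,0]}'; python3 - <<'E'
from h import *
g=cover(np.array([-50,0,14])+CO); R=Rtool(CY,15)
delta(g,R)
s=cam("scene");t=cam("top"); crop(s,190,100,140,140,5,"s3.png"); crop(t,225,125,120,130,5,"t3.png")
E
```

```text
t: 2.08
eef_pos: [525.7, -32.7, 254.8]
ee_rot: [0.988, 0.078, 0.13, -0.01]
wrist_force: [-0.3, 0.1, -1.5]
gripper_width: 42.7
dp [2.0, -2.1, 90.1] dr [0.01, -0.03, 0.03] |dp| 90.1
```

View pics/s3.png

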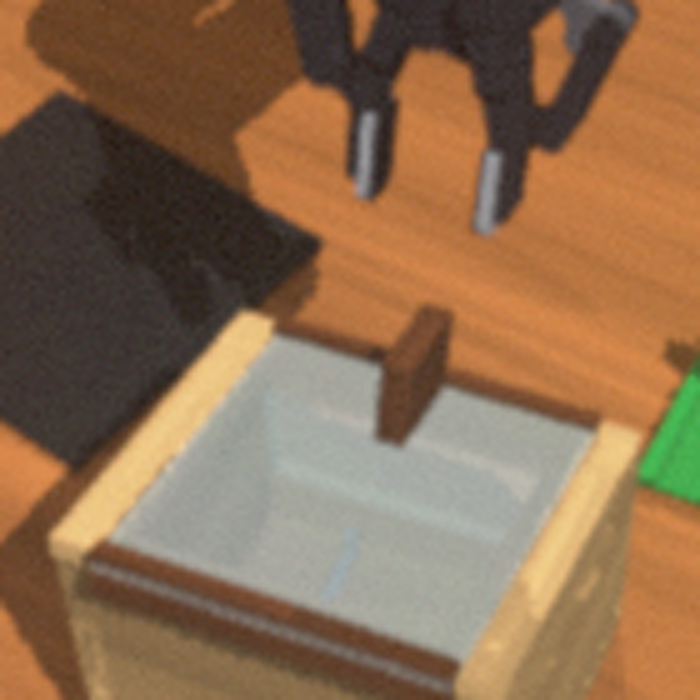

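View pics/t3.png

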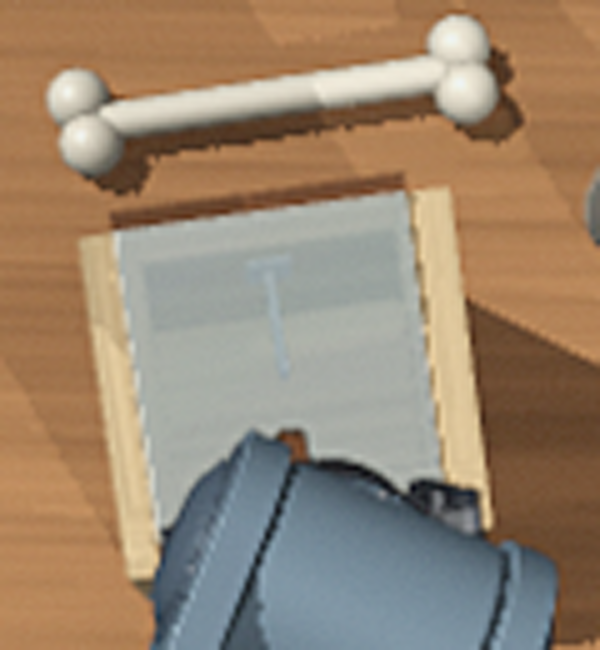

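The scene crop shows the fingers at (365,195) and (487,232), straddling the rib with its top near (430,320). Descend along the tool axis and grip.

```bash
python3 -m crank '{"dr":[[0,0,0],[0,0,0],[0,0,0],[0,0,0],[0,0,0],[0,0,0],[0,0,0],[0,0,0],[0,0,0],[0,0,0]],"dp":[[2,-2,30],[2,-2,60],[2,-2,75],[2,-2,85],[2,-2,90],[2,-2,90],[2,-2,90],[2,-2,90],[2,-2,90],[2,-2,90]],"fingers":[0,0,0,0,0,0,-1,-1,-1,-1]}'; python3 - <<'E'
from h import *
s=cam("scene");print(telemetry.read_state()["gripper_width"]); crop(s,190,100,140,140,5,"s4.png")
E
```

```text
t: 3.02
eef_pos: [551.3, -26.9, 170.2]
ee_rot: [0.988, 0.078, 0.132, -0.01]
wrist_force: [-2.4, -1.3, 4.6]
gripper_width: 13.2
13.398304713105135
```

View pics/s4.png

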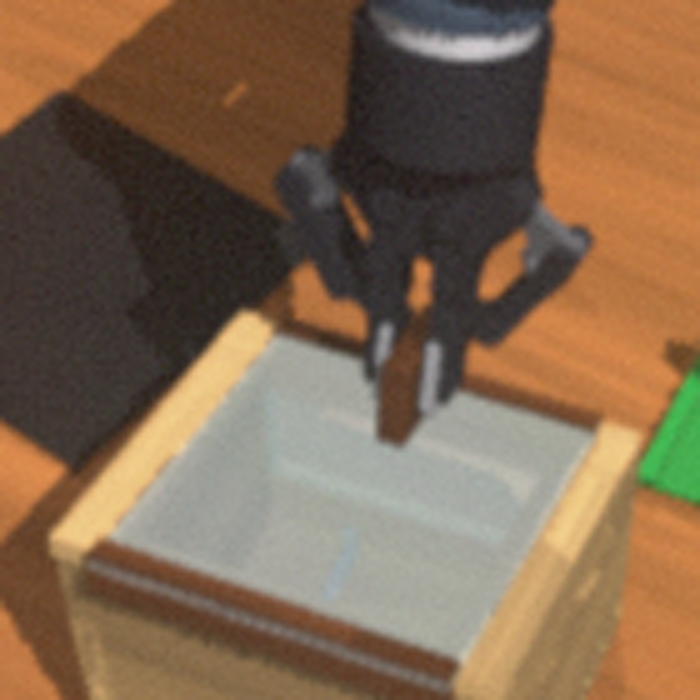

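Gripped: the opening is 13.4 mm on the 14 mm rib. Now I tilt the cover about the ledge to level, using 2.5° steps.

```bash
python3 -m crank '{"dr":[[0,-2.5,0],[0,-5,0],[0,-7.5,0],[0,-10,0],[0,-12.5,0],[0,-15,0],[0,-15,0],[0,-15,0],[0,-15,0]],"dp":[[0.7,0,-5.9],[1.7,0,-11.8],[3,0,-17.6],[4.5,0,-23.4],[6.3,0,-29.1],[8.3,0,-34.7],[8.3,0,-34.7],[8.3,0,-34.7],[8.3,0,-34.7]],"fingers":[-1,-1,-1,-1,-1,-1,-1,-1,-1]}'; python3 - <<'E'
from h import *
s=cam("scene");st=telemetry.read_state();print(st["gripper_width"],Ro.from_quat(st["ee_rot"]).as_matrix().round(3)); crop(s,180,100,150,150,5,"s5.png")
E
```

```text
t: 3.82
eef_pos: [550.0, -26.6, 204.0]
ee_rot: [0.997, 0.079, 0.002, 0.0]
wrist_force: [1.7, -0.2, 1.2]
gripper_width: 13.6
13.15046777040066 [[ 0.988  0.157  0.003]
 [ 0.157 -0.988  0.   ]
 [ 0.003  0.    -1.   ]]
```

View pics/s5.png

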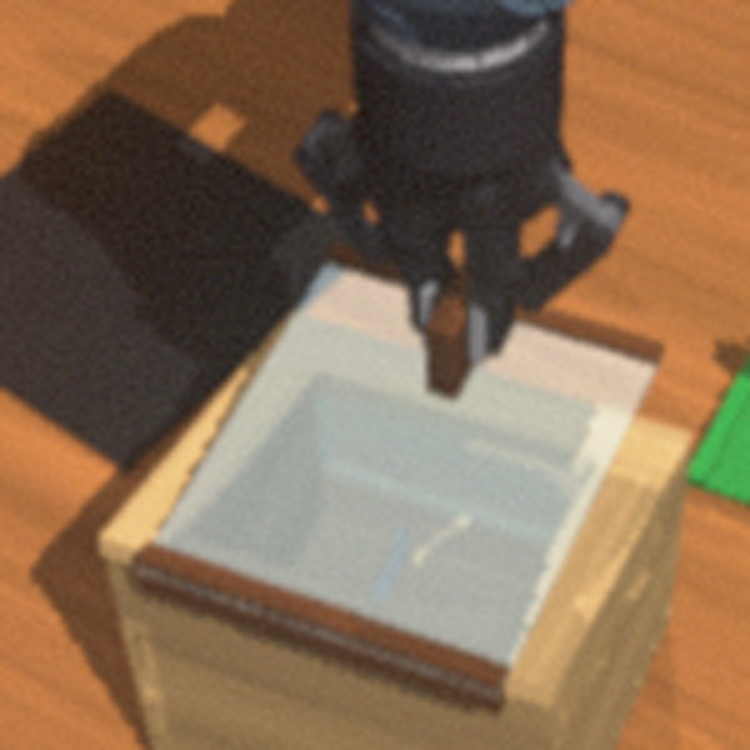

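The cover is level (tool z straight down) and its lip is still behind the back edge at (320,625). Lift straight up, then measure the route to the mat.

```bash
python3 -m crank '{"dr":[[0,0,0],[0,0,0],[0,0,0],[0,0,0],[0,0,0],[0,0,0],[0,0,0]],"dp":[[0.5,0,-8],[1,0,-20],[1,0,-40],[1,0,-70],[1,0,-90],[1,0,-90],[1,0,-90]],"fingers":[-1,-1,-1,-1,-1,-1,-1]}'; python3 - <<'E'
from h import *
s=cam("scene");t=cam("top");st=telemetry.read_state(); crop(s,150,60,190,190,4,"s6.png");crop(t,200,100,250,220,3,"t6.png")
# mat from scene too
m=(s["bgr"].max(2)<62).astype(np.uint8)
MY=-7.8; mc=np.array([454,-309,4.])
for a,b in((100,100),(100,-100),(-100,-100),(-100,100)): 
    p=mc+Rz(MY)@[a,b,0]; print(proj(s,p).round(1),proj(t,p).round(1))
rel=np.array([-50,0,14])+[0,0,0]
R=Rtool(MY,0); tgt=mc+Rz(MY)@np.array([-55.5,0,0]); tgt[2]=170; print(tgt); delta(tgt,R)
E
```

```text
t: 4.45
eef_pos: [550.6, -26.6, 295.3]
ee_rot: [0.997, 0.079, 0.001, 0.0]
wrist_force: [-0.2, -0.5, -2.4]
gripper_width: 13.5
[203.7 193.5] [349.7 223.8]
[151.2 156.6] [417.3 234.6]
[203.4 117. ] [410.  303.5]
[255.2 148.7] [340.6 292.2]
[ 399.01349485 -301.46778573  170.        ]
dp [-191.4, 248.3, 122.4] dr [-0.05, 0.15, 16.81] |dp| 336.5
```

View pics/s6.png

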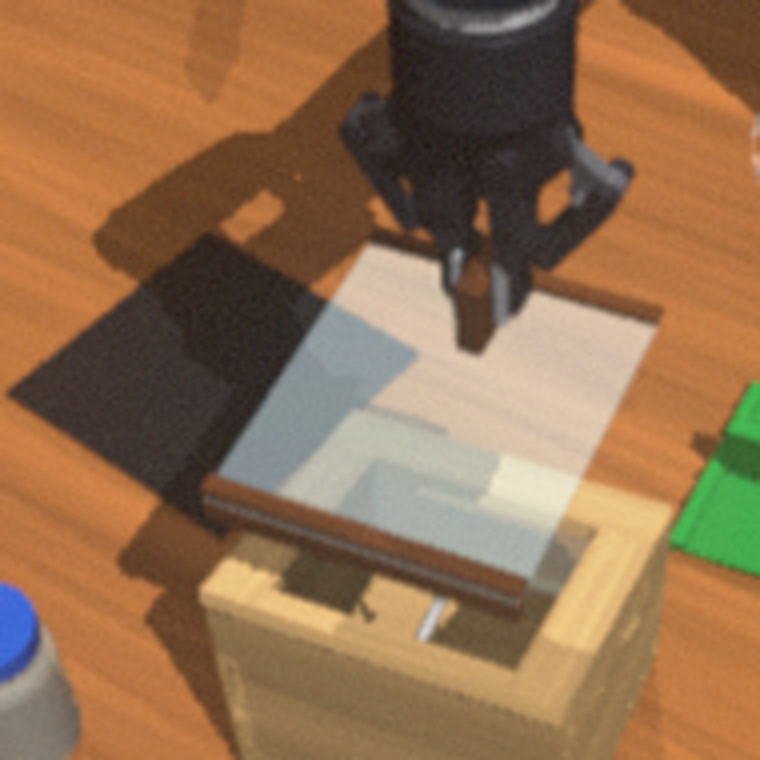

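View pics/t6.png

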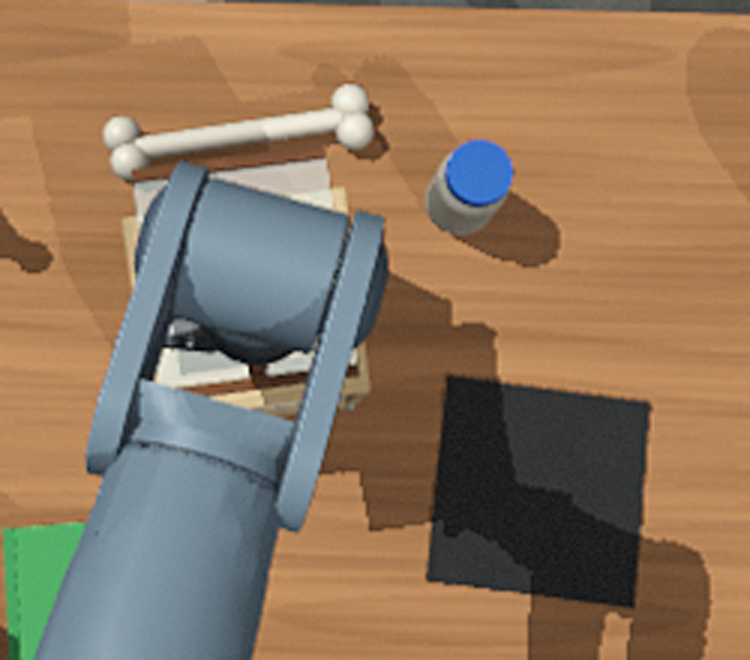

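```bash
python3 - <<'E'
from h import *
np.set_printoptions(suppress=True,precision=1)
s=cam("scene");t=cam("top");st=telemetry.read_state();p=st["eef_pos"]
S=lambda x,y:(150+(x+.5)/4-.5,60+(y+.5)/4-.5)
z=p[2]-14+5
Rc=Rz(9)
for q in [(207,500),(523,592),(660,320)]: print("measured cover-rel-TCP",Rc.T@(onz(s,*S(*q),z)-p))
T=lambda x,y:(200+(x+.5)/3-.5,100+(y+.5)/3-.5)
W=np.array([onz(t,*T(*q),4) for q in [(447,377),(651,401),(634,606),(427,580)]]);print(W,W.mean(0))
# yaw
d=[W[0]-W[3],W[1]-W[2]]; print([np.degrees(np.arctan2(v[1],v[0])) for v in d],[np.degrees(np.arctan2(v[1],v[0]))-90 for v in (W[0]-W[1],W[3]-W[2])])
E
```

```text
measured cover-rel-TCP [145.5 -73.3  -9. ]
measured cover-rel-TCP [138.9  73.6  -9. ]
measured cover-rel-TCP [-32.9  73.8  -9. ]
[[ 562.2 -220.4    4. ]
 [ 543.1 -419.9    4. ]
 [ 346.4 -397.5    4. ]
 [ 366.2 -200.3    4. ]] [ 454.5 -309.5    4. ]
[np.float64(-5.859180669040483), np.float64(-6.517382029111799)] [np.float64(-5.468593417554175), np.float64(-5.7382101592439625)]
```

```bash
cat >> h.py <<'E'
MC=np.array([454.5,-309.5,4.]); MY=-6.0
E
python3 - <<'E'
from h import *
tgt=MC+Rz(MY)@[-55,0,0]; 
for z in(295,150): tgt[2]=z; delta(tgt,Rtool(MY,0))
E
```

```text
dp [-191.2, 250.6, -3.0] dr [-0.07, 0.19, 15.01] |dp| 315.2
dp [-190.8, 250.8, 142.0] dr [-0.07, 0.19, 15.01] |dp| 345.6
```

```bash
python3 -m crank '{"dr":[[0,0,3],[0,0,6],[0,0,9],[0,0,12],[0,0.2,15],[0,0.2,15],[0,0.2,15],[0,0.2,15],[0,0.2,15],[0,0.2,15]],"dp":[[-19,25,0],[-45,59,0],[-70,92,0],[-95,125,0],[-121,158,0],[-146,191,20],[-171,224,50],[-191,250.5,80],[-191,250.5,110],[-191,250.5,130]],"fingers":[-1,-1,-1,-1,-1,-1,-1,-1,-1,-1]}'; python3 - <<'E'
from h import *
tgt=MC+Rz(MY)@[-55,0,0]; 
for z in(150,): tgt[2]=z; delta(tgt,Rtool(MY,0))
s=cam("scene");t=cam("top");crop(s,120,60,190,170,4,"s7.png");crop(t,300,190,160,150,4,"t7.png")
E
```

```text
t: 5.48
eef_pos: [397.9, -304.2, 159.0]
ee_rot: [0.999, -0.054, -0.0, -0.002]
wrist_force: [0.1, 1.6, -4.6]
gripper_width: 13.1
dp [1.8, -0.7, 9.0] dr [-0.26, 0.06, -0.22] |dp| 9.2
```

View pics/s7.png

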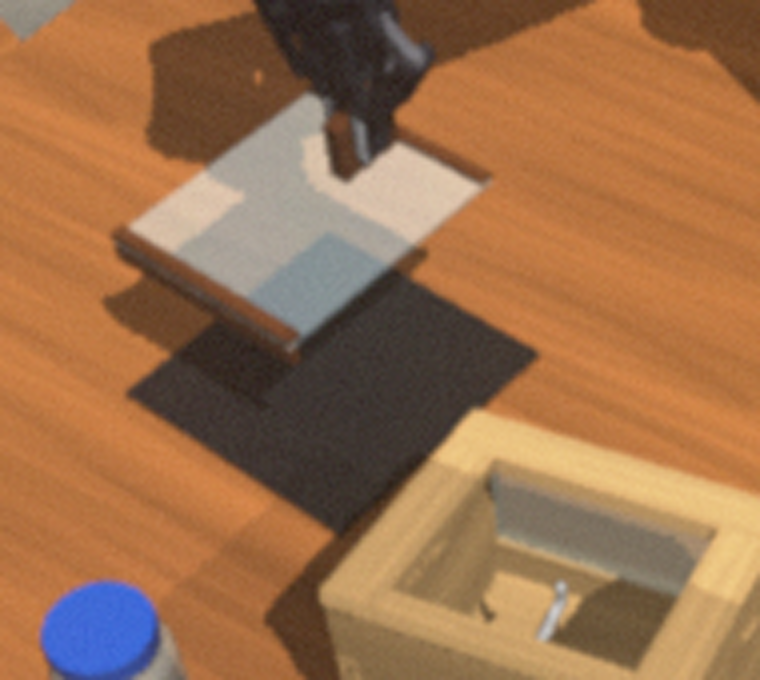

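View pics/t7.png

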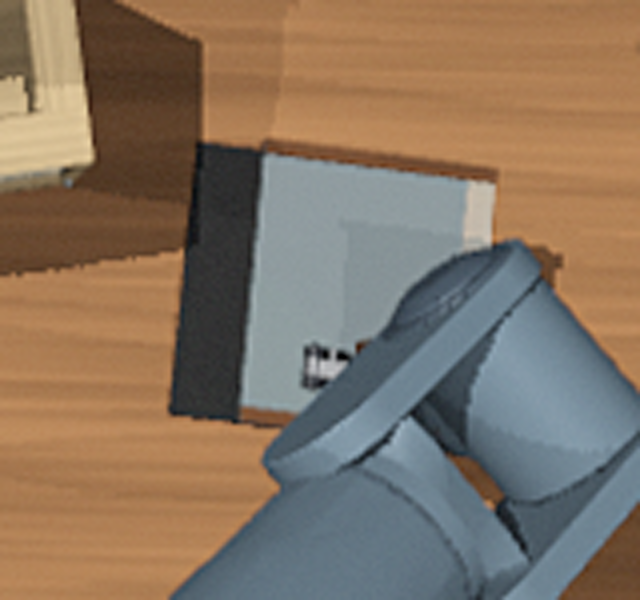

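```bash
python3 - <<'E'
from h import *
np.set_printoptions(suppress=True,precision=1)
t=cam("top");s=cam("scene");p=telemetry.read_state()["eef_pos"]
T=lambda x,y:(300+(x+.5)/4-.5,190+(y+.5)/4-.5);S=lambda x,y:(120+(x+.5)/4-.5,60+(y+.5)/4-.5)
for q in [(262,142),(498,171),(240,420)]: print(Rz(MY).T@(onz(t,*T(*q),p[2]-9)-MC))
for q in [(118,240),(296,347),(490,182)]: print("s",Rz(MY).T@(onz(s,*S(*q),p[2]-9)-MC))
tgt=MC+Rz(MY)@[-55,0,0]; 
for z in(50,23): tgt[2]=z; delta(tgt,Rtool(MY,3.9))
E
```

```text
[ 81.7  82.1 150.7]
[ 82.3 -69.5 150.7]
[-94.3  79.4 150.7]
s [ 90.  -64.9 150.7]
s [ 89.1  82.  150.7]
s [-84.8  80.3 150.7]
dp [-1.7, 0.6, 113.7] dr [-0.1, 3.71, 0.02] |dp| 113.7
dp [-1.8, 0.6, 140.7] dr [-0.1, 3.71, 0.02] |dp| 140.7
```

```bash
python3 -m crank '{"dr":[[0,2,0],[0,3.8,0],[0,3.8,0],[0,3.8,0],[0,3.8,0],[0,3.8,0],[0,3.8,0],[0,3.8,0],[0,3.8,0]],"dp":[[0,3,30],[0,5,65],[0,5,95],[0,5,115],[0,5,125],[0,5,132],[0,5,137],[0,5,140],[0,5,140]],"fingers":[-1,-1,-1,-1,-1,-1,-1,-1,-1]}'; python3 - <<'E'
from h import *
print(telemetry.read_state()["wrist_force"].round(1),telemetry.read_state()["eef_pos"].round(1))
s=cam("scene");t=cam("top");crop(s,130,80,150,130,5,"s8.png");crop(t,320,200,120,120,5,"t8.png")
E
```

```text
t: 6.43
eef_pos: [402.1, -309.5, 24.9]
ee_rot: [0.998, -0.052, 0.036, 0.002]
wrist_force: [0.3, 0.3, -2.1]
gripper_width: 13.1
[ 0.3  0.3 -2.1] [ 402.1 -309.5   24.9]
```

View pics/s8.png

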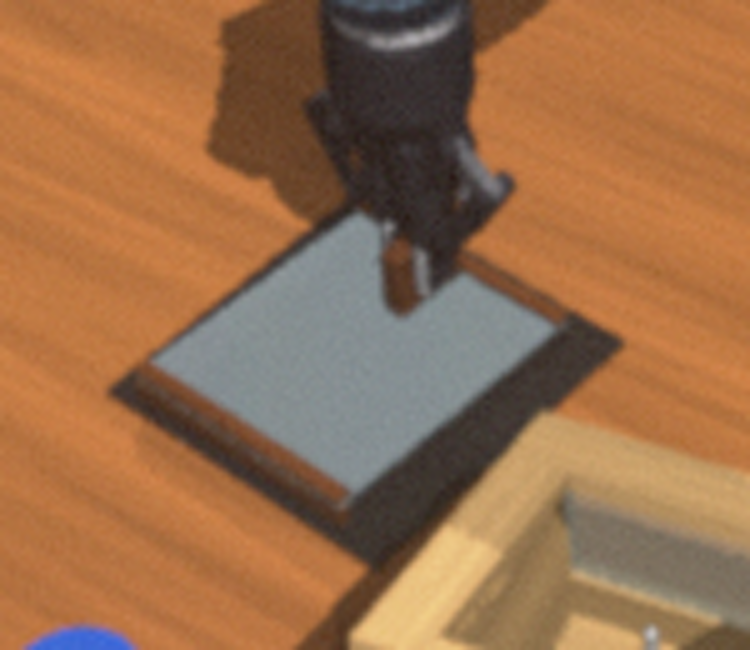

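View pics/t8.png

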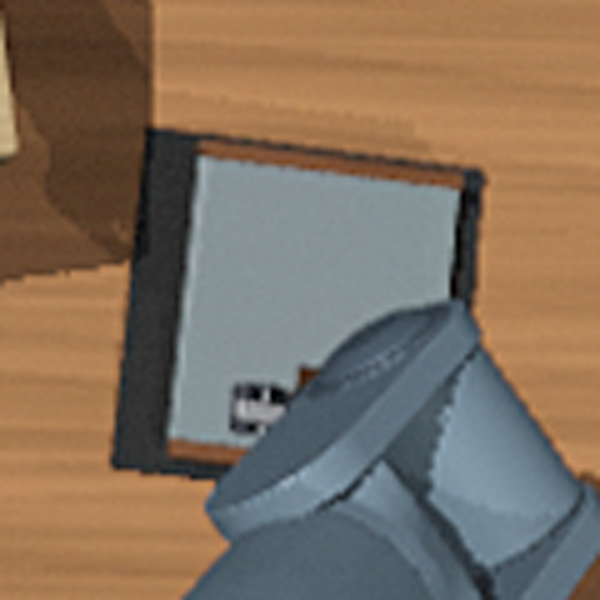

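The cover is inside the mat but nearer its right edge (18 px margin against 50 px on the left). Shift it 7 mm to +y, lower and release.

```bash
python3 -m crank '{"dr":[[0,0,0],[0,0,0],[0,0,0],[0,0,0],[0,0,0],[0,0,0],[0,0,0]],"dp":[[0,-4,-1],[0,-7,0],[0,-7,1],[0,-7,2],[0,-7,3],[0,-7,4],[0,-7,4]],"fingers":[-1,-1,-1,-1,-1,-1,-1]}'; python3 - <<'E'
from h import *
print(telemetry.read_state()["wrist_force"].round(1),telemetry.read_state()["eef_pos"].round(1))
s=cam("scene");crop(s,130,80,150,130,5,"s9.png")
E
```

```text
t: 7.12
eef_pos: [402.3, -301.7, 21.5]
ee_rot: [0.998, -0.052, 0.035, 0.001]
wrist_force: [-7.6, 8.5, 16.9]
gripper_width: 12.9
[-7.6  8.5 16.9] [ 402.3 -301.7   21.5]
```

View pics/s9.png

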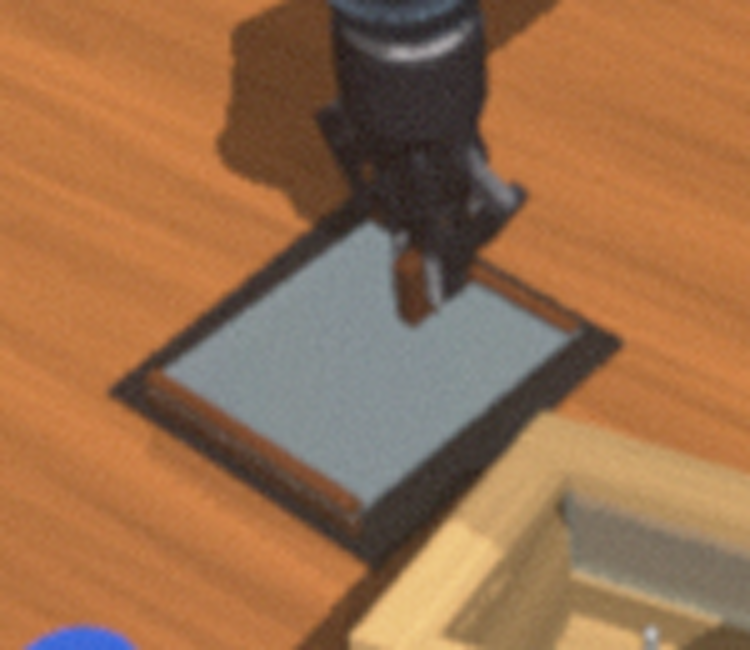

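The cover is seated on the mat with 17 N contact. Relax by 1 mm, open, and withdraw.

```bash
python3 -m crank '{"dr":[[0,0,0],[0,0,0],[0,0,0],[0,0,0],[0,0,0],[0,0,0],[0,0,0],[0,0,0],[0,0,0],[0,0,0]],"dp":[[0,0,-1],[0,0,-1],[0,0,-1],[0,0,-1],[0,0,-1],[0,0,-10],[0,0,-30],[0,0,-60],[0,0,-100],[0,0,-140]],"fingers":[-1,-0.5,-0.1,-0.1,-0.1,-0.1,-0.1,-0.1,-0.1,-0.1]}'; python3 - <<'E'
from h import *
s=cam("scene");t=cam("top");crop(s,130,80,150,130,5,"s10.png");crop(t,320,200,120,120,5,"t10.png")
crop(s,400,140,90,150,4,"s11.png"); crop(t,110,225,80,100,6,"t11.png")
E
```

```text
t: 8.0
eef_pos: [391.9, -300.2, 161.0]
ee_rot: [0.998, -0.052, 0.035, 0.001]
wrist_force: [0.8, -2.3, -0.1]
gripper_width: 38.5
```

View pics/s10.png

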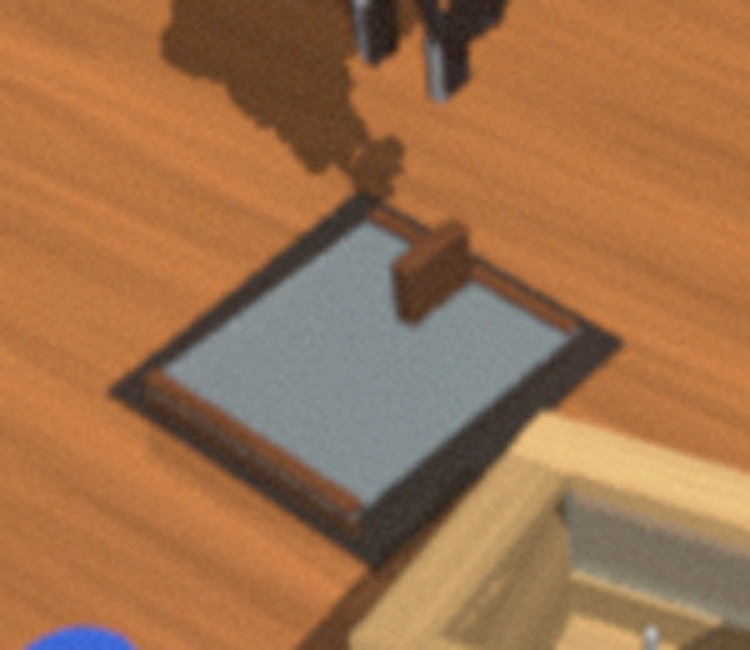

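View pics/t10.png

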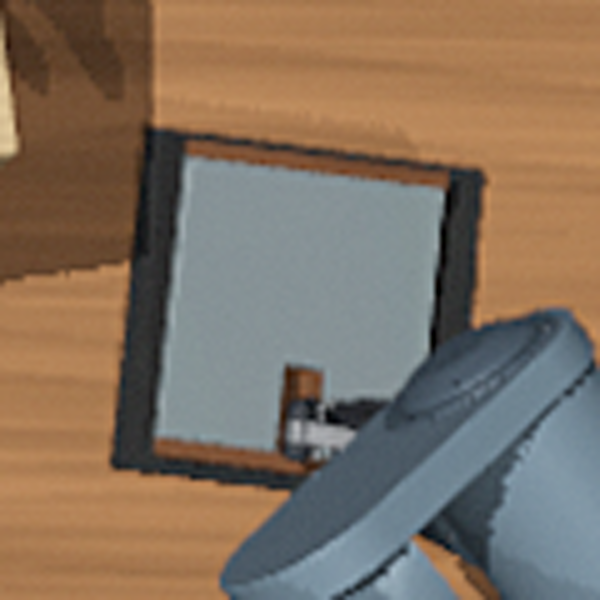

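The cover lies flat, rib up, wholly on the mat: in the top crop the plate runs (160,145) to (450,470) inside the mat's edges. Next I measure the gauge closely.

```bash
python3 - <<'E'
from h import *
s=cam("scene");t=cam("top")
crop(s,410,215,65,75,8,"s12.png"); crop(t,112,230,65,45,12,"t12.png")
E
```

```text
(no output)
```

View pics/s12.png

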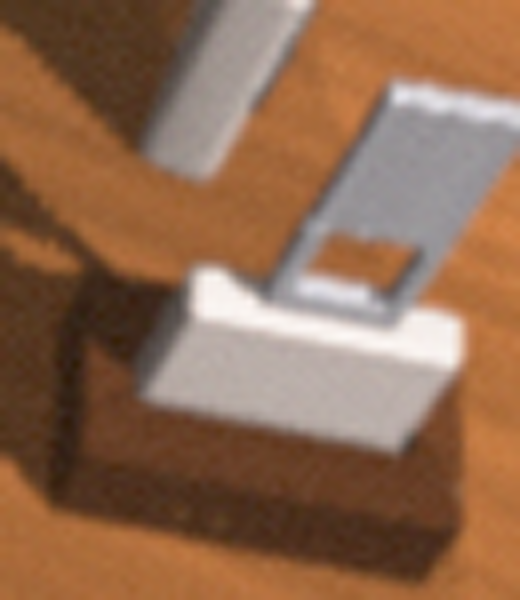

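View pics/t12.png

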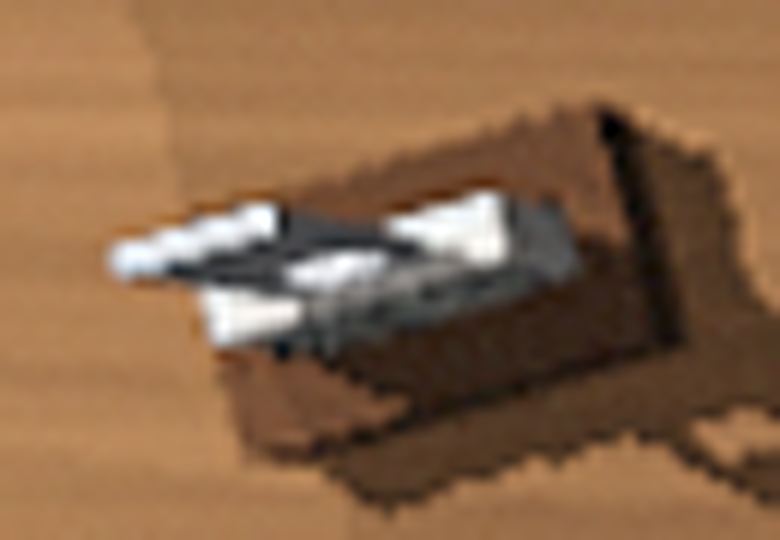

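```bash
python3 - <<'E'
from h import *
np.set_printoptions(suppress=True,precision=1)
s=cam("scene");t=cam("top")
T=lambda x,y:(112+(x+.5)/12-.5,230+(y+.5)/12-.5); S=lambda x,y:(410+(x+.5)/8-.5,215+(y+.5)/8-.5);S2=lambda x,y:(400+(x+.5)/4-.5,140+(y+.5)/4-.5)
def yw(a,b): d=a-b; return np.degrees(np.arctan2(d[1],d[0]))-90
a,b=onz(t,*T(107,260),180),onz(t,*T(278,222),180); print("tab top",a,b,(a+b)/2,np.linalg.norm(a-b),yw(a,b))
a,b=onz(t,*T(207,318),80),onz(t,*T(504,228),80); print("body top",a,b,(a+b)/2,np.linalg.norm(a-b),yw(a,b))
a,b=onz(s,*S2(308,357),180),onz(s,*S2(236,346),180); print("S tab",a,b,(a+b)/2,np.linalg.norm(a-b),yw(a,b))
# scene body near face top edge (front face x=+8) corners, z=80
a,b=onz(s,*S(460,365),80),onz(s,*S(195,318),80); print("S body + face",a,b,(a+b)/2,np.linalg.norm(a-b),yw(a,b))
a,b=onz(s,*S(465,318),80),onz(s,*S(200,268),80); print("S body - face",a,b,(a+b)/2,np.linalg.norm(a-b),yw(a,b))
W=np.array([onz(t,*T(*q),34) for q in [(600,105),(680,345),(255,460),(200,300)]]);print("rest",W[:3],(W[0]+W[2])/2)
W=np.array([onz(s,*S(*q),34) for q in [(460,520),(60,468)]]);print("rest S far edge",W,yw(W[0],W[1]))
E
```

```text
tab top [462.1 376.  180. ] [470.7 341.3 180. ] [466.4 358.6 180. ] 35.72818683044395 13.96940338347315
body top [454.6 391.4  80. ] [476.4 325.5  80. ] [465.5 358.4  80. ] 69.37810072606887 18.37427223354736
S tab [460.2 374.6 180. ] [471.8 343.5 180. ] [466.  359.1 180. ] 33.14606389869227 20.515648930775228
S body + face [463.6 393.   80. ] [485.8 329.9  80. ] [474.7 361.5  80. ] 66.88837954605395 19.418569611887918
S body - face [449.2 389.9  80. ] [470.6 325.9  80. ] [459.9 357.9  80. ] 67.48676368365766 18.5050686303193
rest [[508.8 319.1  34. ]
 [452.6 296.3  34. ]
 [423.5 394.4  34. ]] [466.2 356.7  34. ]
rest S far edge [[476.3 413.4  34. ]
 [517.  317.3  34. ]] 22.97031780239064
```

```bash
cat >> h.py <<'E'
GC=np.array([466.2,358.7,10.]); GY=18.5
E
python3 - <<'E'
from h import *
delta(np.array([460,330,330.]),Rtool(GY)); delta(np.array([430,30,330.]),Rtool(GY))
E
```

```text
dp [13.7, -634.2, -169.6] dr [0.72, -3.93, -24.48] |dp| 656.6
dp [15.2, -332.7, -170.1] dr [0.72, -3.93, -24.48] |dp| 374.0
```

```bash
python3 -m crank '{"dr":[[0.2,-1,-3],[0.4,-2,-6],[0.6,-3,-9],[0.7,-3.9,-12],[0.7,-3.9,-15],[0.7,-3.9,-18],[0.7,-3.9,-21],[0.7,-3.9,-24.5],[0.7,-3.9,-24.5],[0.7,-3.9,-24.5]],"dp":[[0,-10,-30],[2,-35,-60],[3,-70,-80],[5,-105,-100],[6,-140,-120],[8,-175,-140],[10,-213,-155],[11,-253,-165],[12,-294,-170],[13,-334,-170]],"fingers":[0.2,0.2,0.2,0.2,0.2,0.2,0.2,0.2,0.2,0.2]}'; python3 - <<'E'
from h import *
R=Rtool(GY); delta(GC+[0,0,320],R)
E
```

```text
t: 9.13
eef_pos: [428.1, 33.0, 330.1]
ee_rot: [0.987, 0.161, 0.001, 0.001]
wrist_force: [0.7, -0.1, -0.8]
gripper_width: 51.3
dp [139.5, -296.7, -0.5] dr [0.13, -0.04, 0.02] |dp| 327.9
```

```bash
python3 -m crank '{"dr":[[0,0,0],[0,0,0],[0,0,0],[0,0,0],[0,0,0],[0,0,0],[0,0,0],[0,0,0],[0,0,0],[0,0,0]],"dp":[[139.5,-296.5,0],[139.5,-296.5,0],[139.5,-296.5,0],[139.5,-296.5,0],[139.5,-296.5,0],[139.5,-296.5,0],[139.5,-296.5,0],[139.5,-296.5,0],[139.5,-296.5,0],[139.5,-296.5,0]],"fingers":[0.2,0.2,0.2,0.2,0.2,0.2,0.2,0.2,0.2,0.2]}'; python3 -m crank '{"dr":[[0,0,0],[0,0,0],[0,0,0],[0,0,0],[0,0,0],[0,0,0]],"dp":[[0,0,30],[0,0,65],[0,0,95],[0,0,115],[0,0,120],[0,0,120]],"fingers":[0.2,0.2,0.2,0.2,0.2,0.2]}'; python3 - <<'E'
from h import *
s=cam("scene");t=cam("top");R=Rtool(GY); delta(GC+[0,0,131],R);p=telemetry.read_state()["eef_pos"];print(proj(s,p),proj(t,p))
crop(s,390,120,130,170,4,"s13.png");crop(t,90,180,130,140,5,"t13.png")
E
```

```text
t: 9.97
eef_pos: [465.5, 357.6, 326.5]
ee_rot: [0.987, 0.162, -0.002, 0.002]
wrist_force: [0.0, 0.3, -0.7]
gripper_width: 51.3
t: 10.47
eef_pos: [465.5, 354.6, 207.1]
ee_rot: [0.987, 0.16, -0.002, 0.002]
wrist_force: [0.1, -0.2, 0.8]
gripper_width: 51.1
dp [-0.4, -3.2, 69.9] dr [0.14, -0.15, -0.03] |dp| 70.0
[471.63935754 218.11916482] [123.99003938 248.41603616]
```

View pics/s13.png

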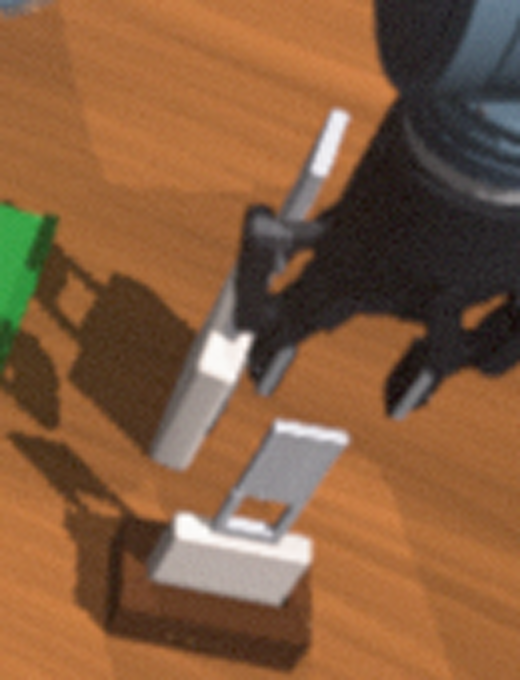

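View pics/t13.png

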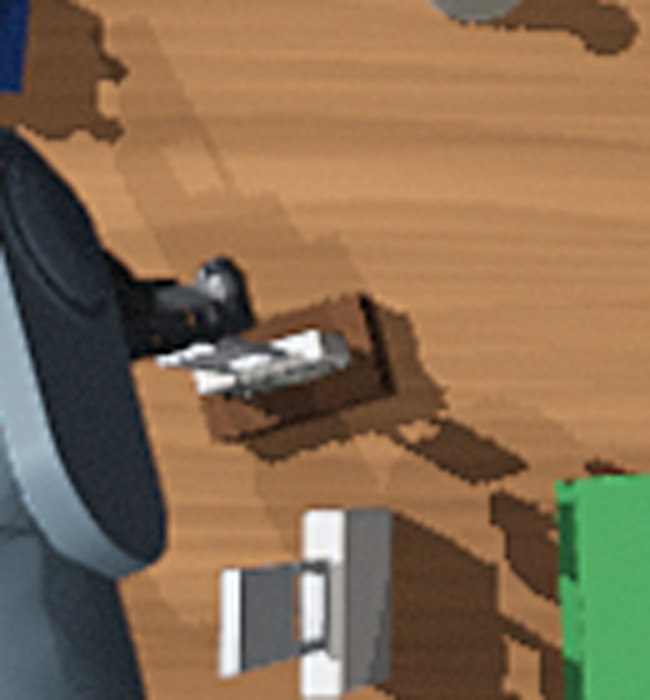

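The fingers, at (265,390) and (395,415) in the scene crop, straddle the tab of the small gauge. The larger gauge stays clear to the left at (210,370). Descend and grip.

```bash
python3 -m crank '{"dr":[[0,0,0],[0,0,0],[0,0,0],[0,0,0],[0,0,0],[0,0,0],[0,0,0],[0,0,0],[0,0,0],[0,0,0]],"dp":[[0,-3,10],[0,-3,30],[0,-3,50],[0,-3,63],[0,-3,70],[0,-3,70],[0,-3,70],[0,-3,70],[0,-3,70],[0,-3,70]],"fingers":[0.2,0.2,0.2,0.2,0.2,0.2,-1,-1,-1,-1]}'; python3 - <<'E'
from h import *
s=cam("scene");t=cam("top");st=telemetry.read_state();print(st["eef_pos"],st["wrist_force"],st["gripper_width"])
crop(s,390,140,110,150,4,"s14.png")
E
```

```text
t: 11.4
eef_pos: [466.6, 359.3, 141.1]
ee_rot: [0.987, 0.161, 0.002, 0.001]
wrist_force: [0.1, 0.7, 1.8]
gripper_width: 33.2
[466.55047278 359.32745574 141.02943618] [0.09947105 0.36230055 4.19650077] 33.208982893560574
```

View pics/s14.png

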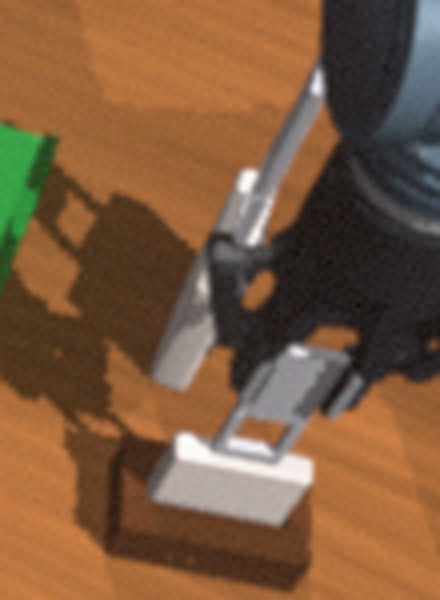

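```bash
python3 -m crank '{"dr":[[0,0,0],[0,0,0],[0,0,0],[0,0,0],[0,0,0],[0,0,0],[0,0,0],[0,0,0],[0,0,0],[0,0,0]],"dp":[[0,0,-3],[0,0,-10],[0,0,-20],[0,0,-35],[0,0,-60],[0,0,-95],[0,0,-135],[0,0,-175],[0,0,-215],[0,0,-245]],"fingers":[-1,-1,-1,-1,-1,-1,-1,-1,-1,-1]}'; python3 - <<'E'
from h import *
np.set_printoptions(suppress=True,precision=1)
s=cam("scene");t=cam("top");st=telemetry.read_state();print(st["eef_pos"],st["wrist_force"],st["gripper_width"])
crop(s,380,60,140,190,4,"s15.png"); crop(s,190,140,150,150,5,"s16.png"); crop(t,225,145,120,110,6,"t16.png")
E
```

```text
t: 12.33
eef_pos: [465.1, 359.5, 389.8]
ee_rot: [0.987, 0.161, 0.003, 0.001]
wrist_force: [0.8, 0.6, -1.8]
gripper_width: 33.0
[466.7 360.4 393.5] [ 0.7  0.5 -0.4] 32.54119894295989
```

View pics/s15.png

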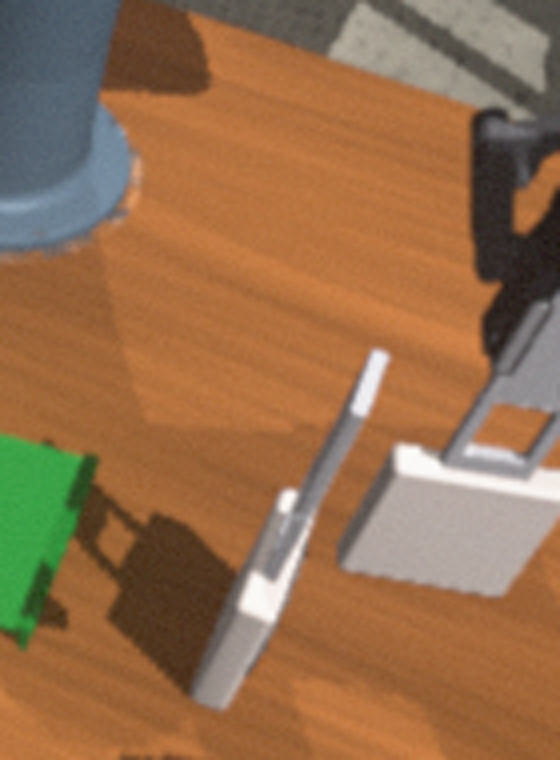

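View pics/s16.png

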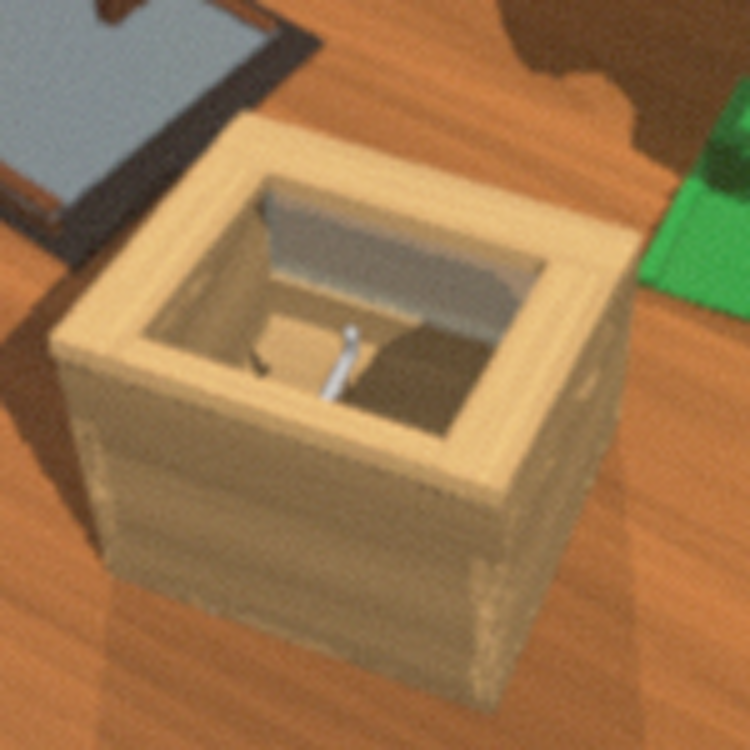

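View pics/t16.png

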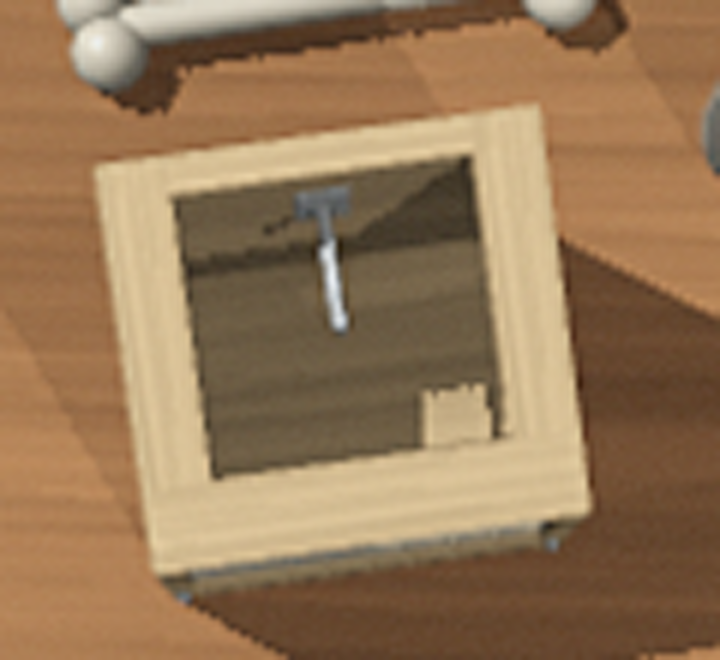

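```bash
python3 - <<'E'
from ov import *
np.set_printoptions(suppress=True,precision=1)
T=lambda x,y:(225+(x+.5)/6-.5,145+(y+.5)/6-.5); S=lambda x,y:(190+(x+.5)/5-.5,140+(y+.5)/5-.5)
tp,gap=tri(t,T(341,327),s,S(351,331)); print("tip",tp,gap,"case",Rz(-CY)@(tp-CC))
zb,zf=186,154.4
c=lambda p:Rz(-CY)@(p-CC)
for n,q,z in(("BL",(175,198),zb),("BR",(469,157),zb),("FL",(213,478),zf),("FR",(502,435),zf)): print("T",n,c(onz(t,*T(*q),z)))
for n,q,z in(("BR",(143,334),zb),("BL",(444,437),zb),("FR",(268,178),zf),("FL",(546,263),zf)): print("S",n,c(onz(s,*S(*q),z)))
# bar line in top, z=138
for q in((326,242),(332,275),(338,310)): print("bar",c(onz(t,*T(*q),138)))
for q in((330,392),(341,365)): print("bar s",c(onz(s,*S(*q),138)))
P=[case([x,y,190-(85-x)*np.tan(np.radians(15))]) for x in(70,-48) for y in(65,-65)]+[case([12,0,150]),case([70,0,138])]
ov(P,225,145,120,110,6,t,"o17.png")
E
```

```text
tip [609.2 -20.4 146.7] 0.7821497533948488 case [  9.    1.  146.7]
T BL [ 65.9  64.7 186. ]
T BR [ 66.9 -61.  186. ]
T FL [-50.4  64.8 154.4]
T FR [-48.6 -60.6 154.4]
S BR [ 67.1 -61.8 186. ]
S BL [ 66.8  66.  186. ]
S FR [-47.1 -63.2 154.4]
S FL [-49.3  64.7 154.4]
bar [ 49.3   2.4 138. ]
bar [ 34.2   1.8 138. ]
bar [ 18.3   1.3 138. ]
bar s [ 35.2   2.3 138. ]
bar s [ 21.   1. 138.]
```

View pics/o17.png

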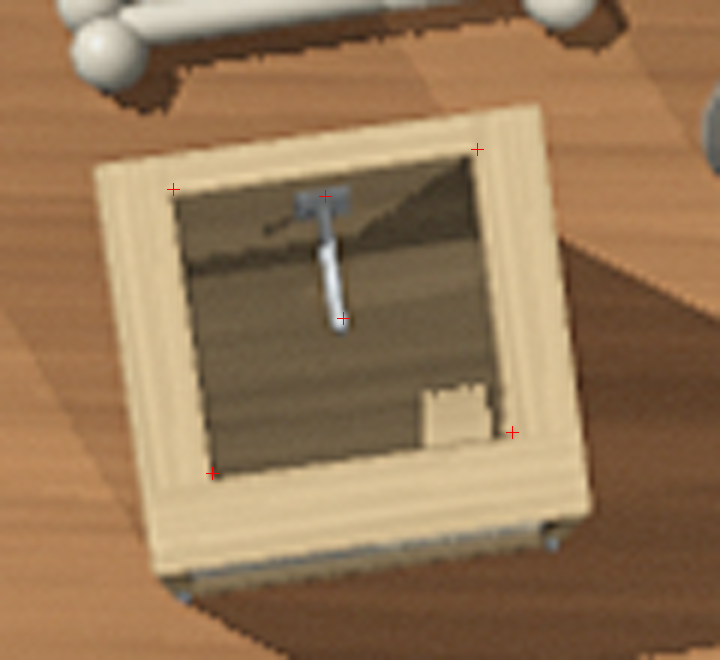

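```bash
cat >> h.py <<'E'
CC=CC+Rz(9)@[-2.5,1.5,0]
E
python3 - <<'E'
from h import *
np.set_printoptions(suppress=True,precision=1)
p=case([-17,0,390]); print(p); delta(p,Rtool(9))
E
```

```text
[580.9 -24.4 390. ]
dp [-12.3, 400.7, -3.1] dr [0.12, -0.17, 9.53] |dp| 400.9
```

```bash
python3 -m crank '{"dr":[[0,0,1],[0,0,2],[0,0,3],[0,0,4],[0,0,5],[0,0,6],[0,0,7],[0,0,8],[0,0,9],[0,0,9.5]],"dp":[[-1,15,-3],[-2,45,-3],[-4,85,-3],[-5,126,-3],[-7,167,-3],[-8,208,-3],[-9,249,-3],[-10,290,-3],[-11,330,-3],[-12,370,-3]],"fingers":[-1,-1,-1,-1,-1,-1,-1,-1,-1,-1]}'; python3 - <<'E'
from h import *
delta(case([-17,0,390]),Rtool(9))
E
```

```text
t: 13.37
eef_pos: [570.7, 3.0, 386.1]
ee_rot: [0.997, 0.078, -0.001, 0.0]
wrist_force: [0.5, 0.7, -1.1]
gripper_width: 33.1
dp [5.8, 28.7, -3.9] dr [0.03, 0.16, -0.03] |dp| 29.5
```

```bash
python3 -m crank '{"dr":[[0,0,0],[0,0,0],[0,0,0],[0,0,0],[0,0,0]],"dp":[[2,15,0],[4,26,0],[4,29.5,0],[4,29.5,0],[4,29.5,0]],"fingers":[-1,-1,-1,-1,-1]}'; python3 - <<'E'
from h import *
for i in range(2): s=cam("scene");delta(case([-17,0,390]),Rtool(9))
t=cam("top")
crop(s,170,40,190,190,4,"s18.png"); crop(t,200,120,160,140,5,"t18.png")
E
```

```text
t: 13.78
eef_pos: [579.7, -22.3, 388.4]
ee_rot: [0.997, 0.079, 0.0, 0.001]
wrist_force: [0.6, 0.8, -1.5]
gripper_width: 33.0
dp [0.8, 2.4, -1.4] dr [0.1, -0.07, 0.14] |dp| 2.9
dp [0.8, 2.4, -1.2] dr [0.12, -0.09, 0.14] |dp| 2.8
```

View pics/s18.png

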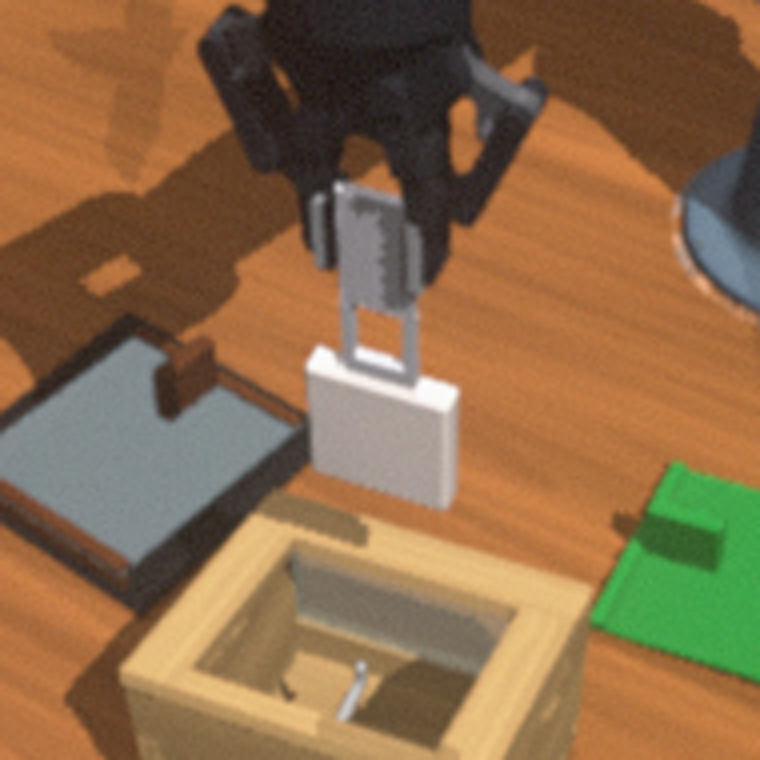

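View pics/t18.png

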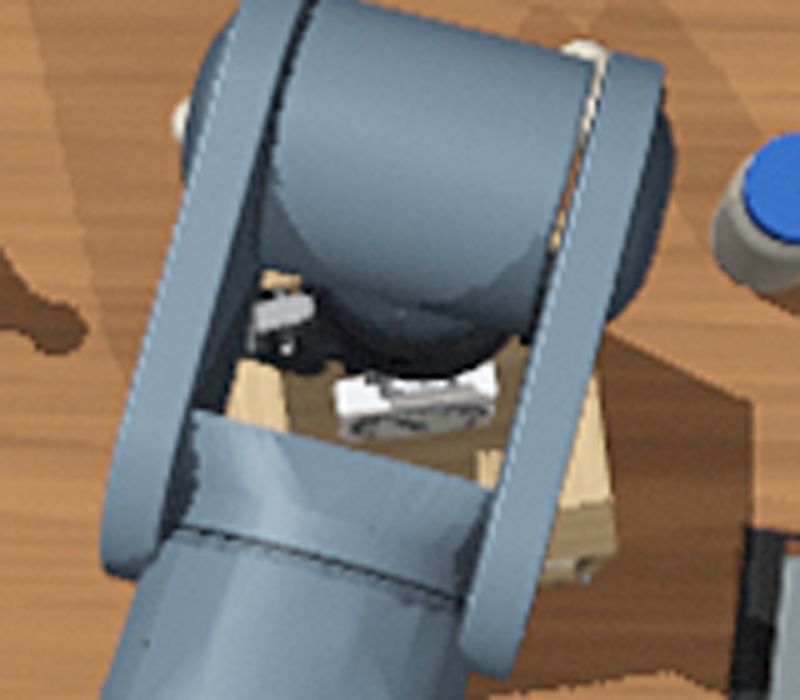

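```bash
python3 - <<'E'
from ov import *
np.set_printoptions(suppress=True,precision=1)
p=telemetry.read_state()["eef_pos"]; R=Rtool(9)
P=[p+Rz(9)@[x,y,z-131] for z in(0,70) for x in(8,) for y in(35,-35)]+[p+Rz(9)@[-8,35,70-131],p+Rz(9)@[3,17,170-131],p+Rz(9)@[3,-17,170-131]]
ov(P,170,40,190,190,4,s,"o19.png")
print(Rz(-9)@(p-CC))
P=[p+Rz(9)@[x,y,70-131] for x in(8,-8) for y in(35,-35)]
ov(P,200,120,160,140,5,t,"o20.png")
E
```

```text
[-17.7   1.8 388.9]
```

View pics/o19.png

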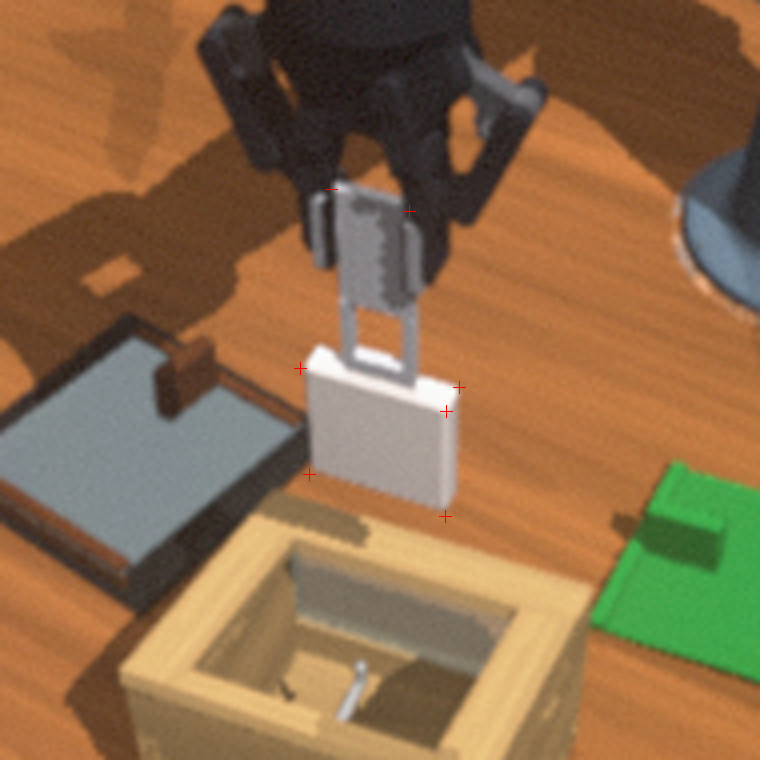

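View pics/o20.png

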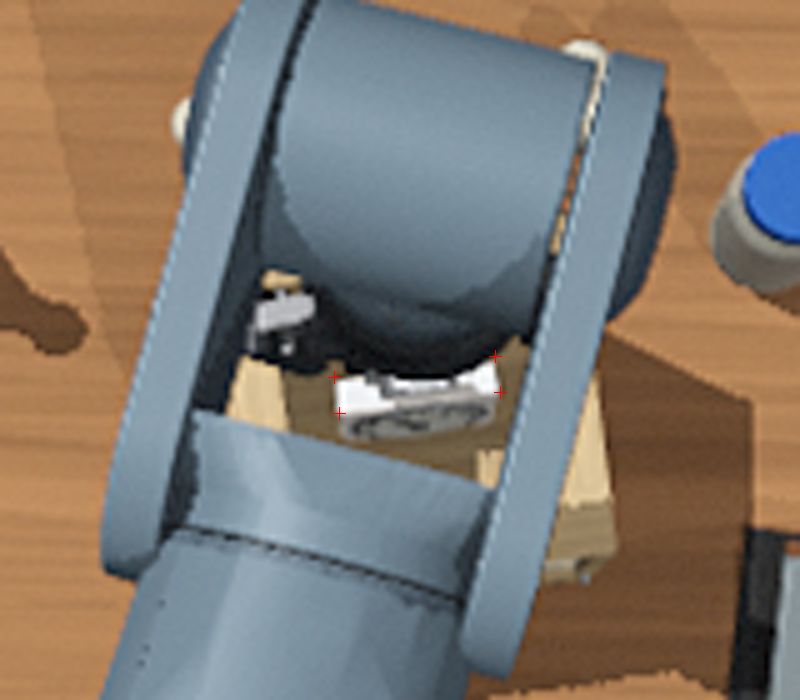

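```bash
python3 - <<'E'
from ov import *
np.set_printoptions(suppress=True,precision=1)
p=telemetry.read_state()["eef_pos"]
T=lambda x,y:(200+(x+.5)/5-.5,120+(y+.5)/5-.5); S=lambda x,y:(170+(x+.5)/4-.5,40+(y+.5)/4-.5)
for e,a,b in(([8,35],(335,382),(441,409)),([-8,35],(340,414),(458,386)),([-8,-35],(498,398),(318,347))):
    q,g=tri(t,T(*a),s,S(*b)); print(Rz(-9)@(q-p)-np.array([e[0],e[1],-61]),g)
ov([],190,70,110,110,7,s,"z1.png"); ov([],255,180,60,40,12,t,"z2.png")
E
```

```text
[-1.4 -0.9 -0.8] 2.6556628810470797
[-0.2 -0.1 -0. ] 0.2880179485076933
[-1.8  1.2 -2.9] 0.45737255660320764
```

View pics/z1.png

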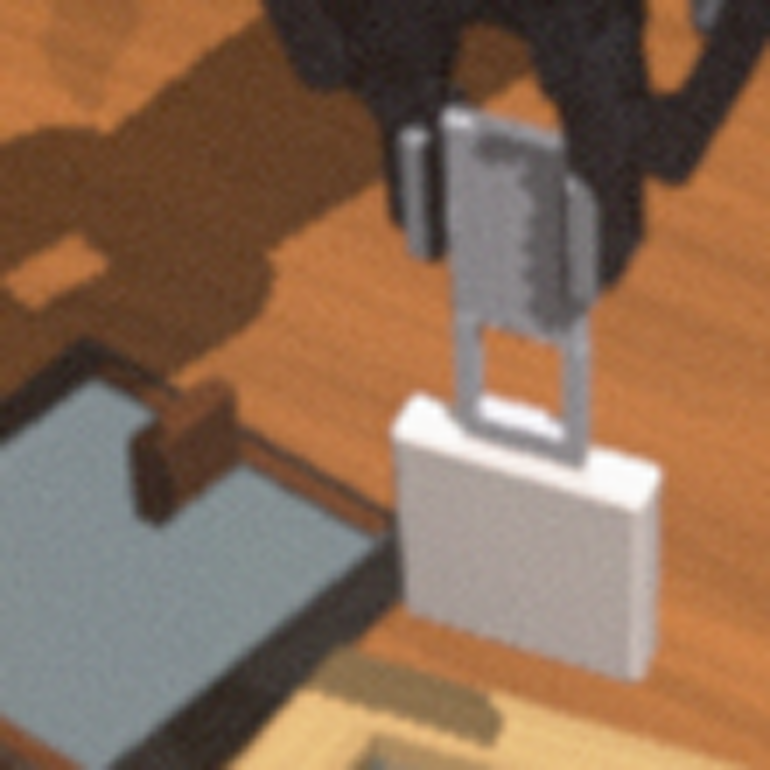

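View pics/z2.png

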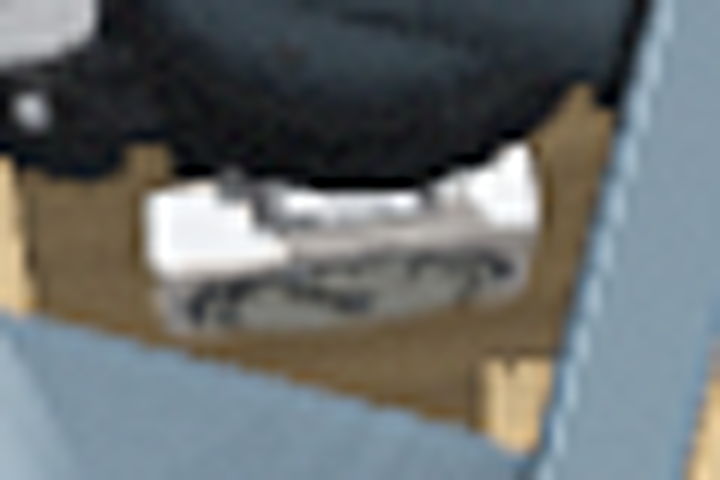

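The gauge hangs square in the grip, within about 1–2 mm of the TCP model; in the zoom its body runs (395,430) to (660,680). It's above the opening and in front of the hook tip. I'll lower it in stages.

```bash
python3 -m crank '{"dr":[[0,0,0],[0,0,0],[0,0,0],[0,0,0],[0,0,0],[0,0,0],[0,0,0],[0,0,0],[0,0,0],[0,0,0]],"dp":[[0.5,2,10],[0.5,2,30],[0.5,2,55],[0.5,2,80],[0.5,2,100],[0.5,2,120],[0.5,2,140],[0.5,2,150],[0.5,2,150],[0.5,2,150]],"fingers":[-1,-1,-1,-1,-1,-1,-1,-1,-1,-1]}'; python3 - <<'E'
from ov import *
np.set_printoptions(suppress=True,precision=1)
p=telemetry.read_state()["eef_pos"]
print(Rz(-9)@(p-CC)); delta(case([-17,0,177]),Rtool(9))
ov([],190,100,130,120,6,s,"s21.png"); ov([],230,160,100,80,7,t,"t21.png")
E
```

```text
t: 14.97
eef_pos: [581.0, -25.9, 238.5]
ee_rot: [0.997, 0.079, 0.0, 0.001]
wrist_force: [0.8, 1.6, -1.1]
gripper_width: 33.2
[-16.2  -1.9 240.4]
dp [-1.1, -2.1, 63.3] dr [0.2, -0.23, 0.02] |dp| 63.4
```

View pics/s21.png

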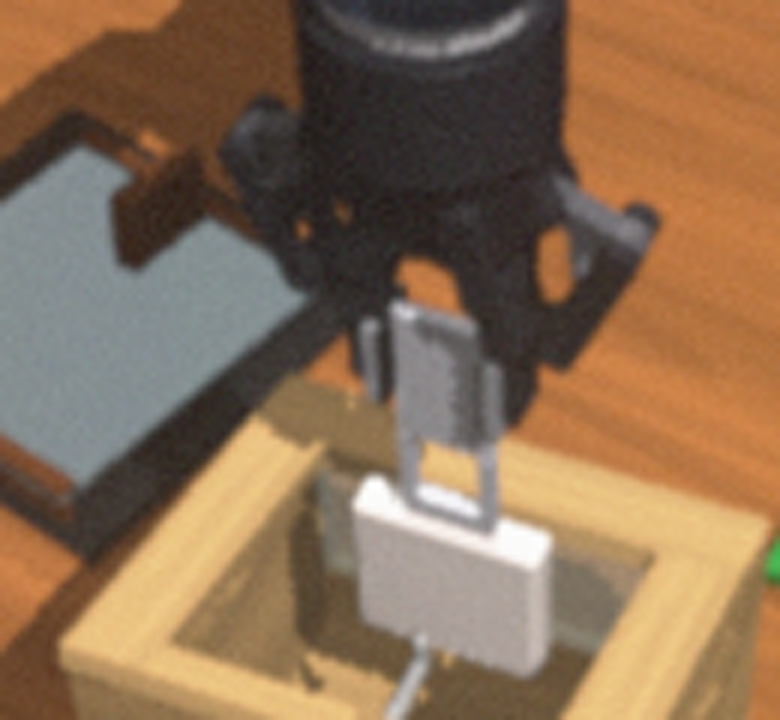

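View pics/t21.png

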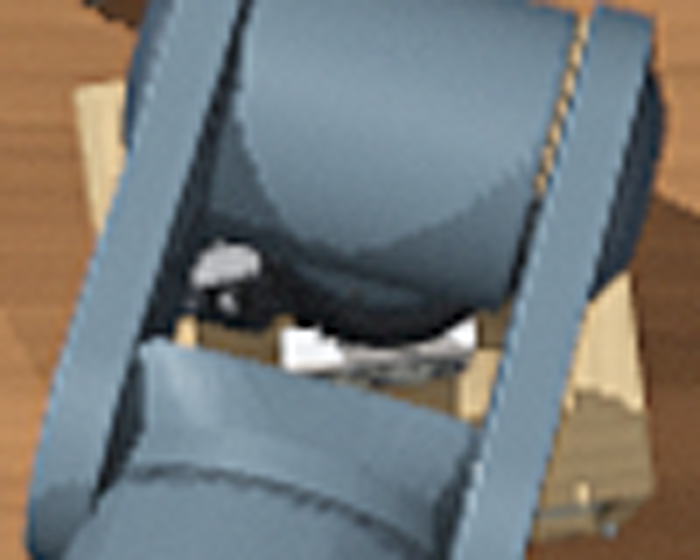

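The gauge is entering the opening: the body at (455,580) sits inside the rim and the hook tip at (420,640) is behind it. Lower to eye height.

```bash
python3 -m crank '{"dr":[[0,0,0],[0,0,0],[0,0,0],[0,0,0],[0,0,0],[0,0,0],[0,0,0]],"dp":[[0,-1.5,12],[0,-1.5,25],[0,-1.5,40],[0,-1.5,52],[0,-1.5,62],[0,-1.5,62],[0,-1.5,62]],"fingers":[-1,-1,-1,-1,-1,-1,-1]}'; python3 - <<'E'
from ov import *
np.set_printoptions(suppress=True,precision=1)
st=telemetry.read_state();p=st["eef_pos"]
print(Rz(-9)@(p-CC),st["wrist_force"]); delta(case([-17,0,177]),Rtool(9))
ov([],190,120,130,110,6,s,"s22.png"); ov([],230,160,100,80,7,t,"t22.png")
E
```

```text
t: 15.65
eef_pos: [580.6, -24.4, 175.8]
ee_rot: [0.997, 0.079, 0.0, 0.001]
wrist_force: [0.7, -0.1, -2.0]
gripper_width: 33.1
[-16.4  -0.4 177.5] [-0.3  0.8 -1.2]
dp [-0.6, -0.4, 0.5] dr [0.17, -0.16, 0.03] |dp| 0.9
```

View pics/s22.png

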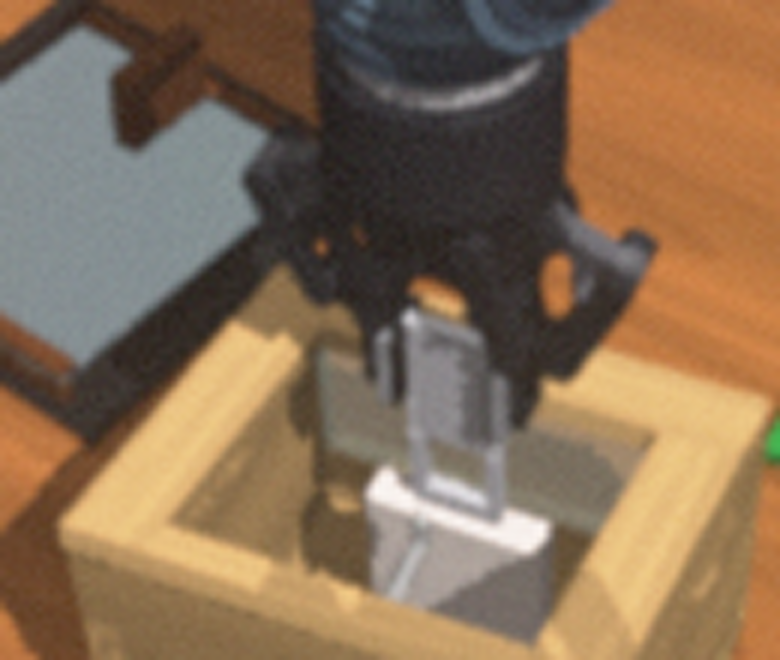

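View pics/t22.png

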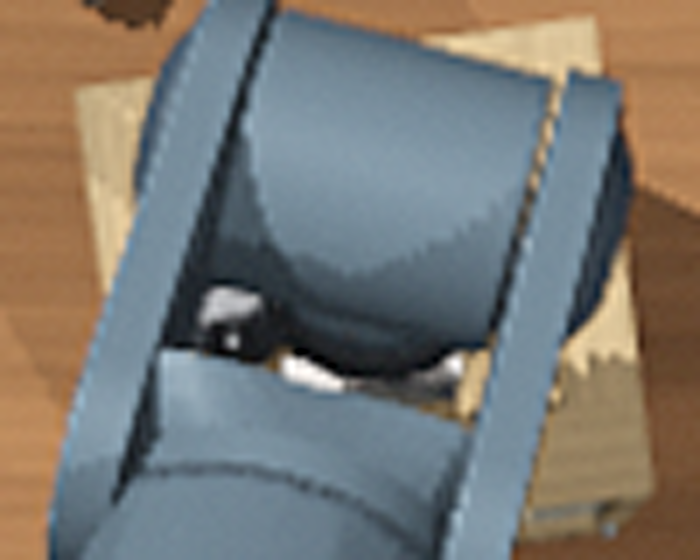

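```bash
python3 - <<'E'
from ov import *
np.set_printoptions(suppress=True,precision=1)
p=telemetry.read_state()["eef_pos"]
def c(q): return (q+.5-[190,120])*6-.5
for z in(80,110):
  for y in(12,-12): print(y,z,"now",c(proj(s,p+Rz(9)@[0,y,z-131])),"at x=12",c(proj(s,p+Rz(9)@[28.4,y,z-131])))
print("tip model",c(proj(s,case([12,0,150]))),c(proj(s,case([12,0,135]))))
P=[p+Rz(9)@[x,y,70-131] for x in(8,-8) for y in(35,-35)]+[p+Rz(9)@[0,y,z-131] for z in(80,110) for y in(12,-12)]
ov(P,190,120,130,110,6,s,"o22.png")
E
```

```text
12 80 now [486.6 502.1] at x=12 [455.1 562.4]
-12 80 now [425.1 481.7] at x=12 [392.8 541.3]
12 110 now [485.4 451.1] at x=12 [453.1 512.2]
-12 110 now [422.2 430.4] at x=12 [389.  490.8]
tip model [423.  513.3] [424.4 538.5]
```

View pics/o22.png

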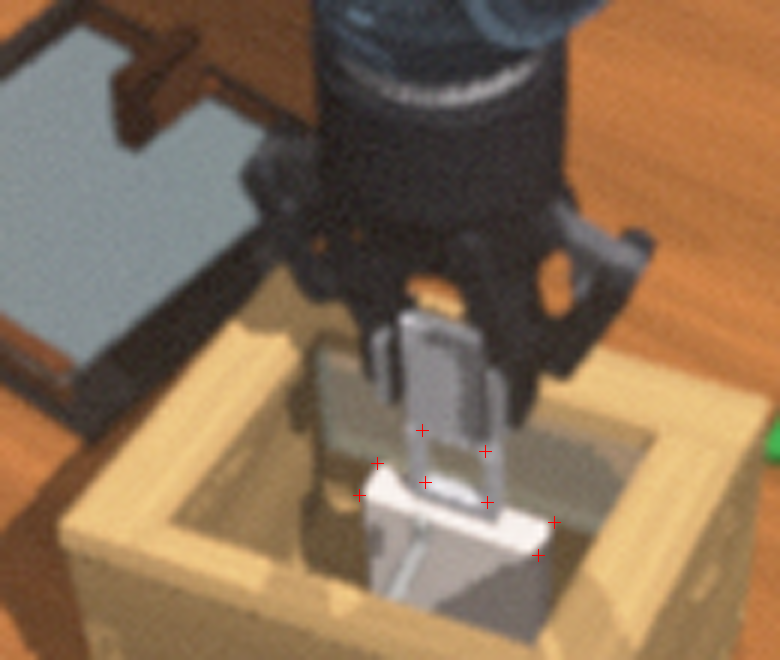

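The eye and hook tip line up: when the eye reaches the tip it spans about u 391–454, with the tip at u 423 and z-margins of 5–7 mm. Move it back over the bar.

```bash
python3 -m crank '{"dr":[[0,0,0],[0,0,0],[0,0,0],[0,0,0],[0,0,0],[0,0,0],[0,0,0],[0,0,0],[0,0,0],[0,0,0]],"dp":[[6,-0.5,0],[12,-0.5,0],[19,-0.5,0],[26,-0.5,0],[33,-0.5,0],[40,-0.5,0],[47,-0.5,0],[53,-0.5,0],[57,-0.5,0],[57,-0.5,0]],"fingers":[-1,-1,-1,-1,-1,-1,-1,-1,-1,-1]}'; python3 - <<'E'
from ov import *
np.set_printoptions(suppress=True,precision=1)
st=telemetry.read_state();p=st["eef_pos"]
print(Rz(-9)@(p-CC),st["wrist_force"]); delta(case([40,0,159]),Rtool(9))
ov([],190,120,130,110,6,s,"s23.png")
E
```

```text
t: 16.68
eef_pos: [638.0, -15.0, 176.8]
ee_rot: [0.997, 0.079, 0.001, 0.001]
wrist_force: [-0.1, 1.5, -1.0]
gripper_width: 32.6
[ 40.    0.4 176.6] [-0.9  0.2 -1.5]
dp [-0.0, 0.4, 17.7] dr [0.13, -0.06, 0.03] |dp| 17.7
```

View pics/s23.png

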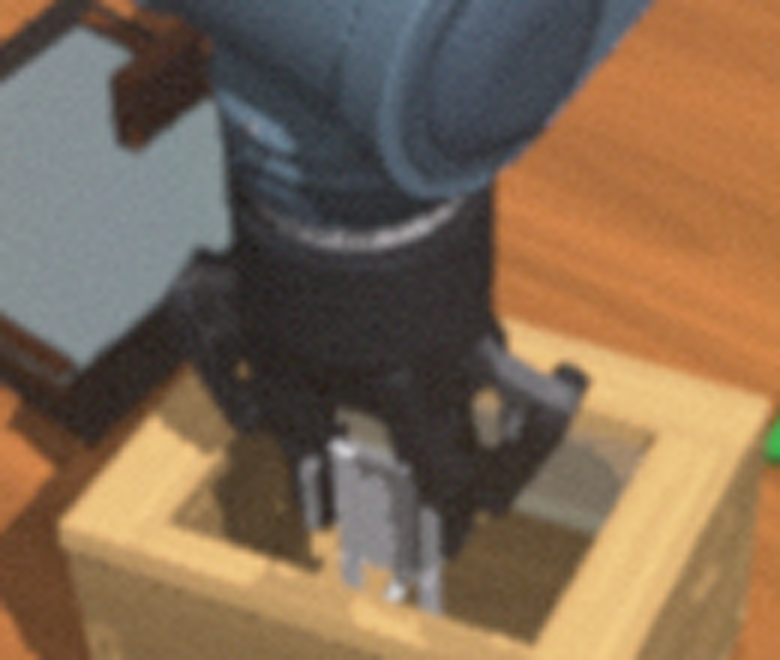

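No contact force, and the hook shows at (397,593) between the eye's legs at 350 and 435. Lower gently onto the bar.

```bash
python3 -m crank '{"dr":[[0,0,0],[0,0,0],[0,0,0],[0,0,0],[0,0,0],[0,0,0]],"dp":[[0,0,5],[0,0,10],[0,0,13],[0,0,15],[0,0,16],[0,0,16]],"fingers":[-1,-1,-1,-1,-1,-1]}'; python3 -m crank '{"dr":[[0,0,0],[0,0,0],[0,0,0]],"dp":[[0,0,0.7],[0,0,1.4],[0,0,1.4]],"fingers":[-1,-1,-1]}'
```

```text
t: 17.28
eef_pos: [637.0, -15.1, 160.4]
ee_rot: [0.997, 0.079, 0.001, 0.001]
wrist_force: [-0.1, -0.1, -1.4]
gripper_width: 32.8
t: 17.53
eef_pos: [637.3, -15.2, 159.5]
ee_rot: [0.997, 0.079, 0.001, 0.001]
wrist_force: [0.7, -0.2, -2.0]
gripper_width: 32.7
```

```bash
python3 -m crank '{"dr":[[0,0,0],[0,0,0],[0,0,0]],"dp":[[0,0,0.6],[0,0,1.2],[0,0,1.2]],"fingers":[-1,-1,-1]}'; python3 -m crank '{"dr":[[0,0,0],[0,0,0],[0,0,0]],"dp":[[0,0,0.5],[0,0,1],[0,0,1]],"fingers":[-1,-1,-1]}'
```

```text
t: 17.78
eef_pos: [637.5, -15.2, 158.8]
ee_rot: [0.997, 0.079, 0.001, 0.001]
wrist_force: [-1.5, 0.1, 1.3]
gripper_width: 33.2
t: 18.03
eef_pos: [637.6, -15.2, 158.6]
ee_rot: [0.997, 0.079, 0.001, 0.001]
wrist_force: [-3.3, 0.8, 6.1]
gripper_width: 33.1
```

Contact at 158.6 mm, with 6–8 N upward, so the eye rests on the bar. Open modestly and check before withdrawing.

```bash
python3 -m crank '{"dr":[[0,0,0],[0,0,0],[0,0,0],[0,0,0],[0,0,0],[0,0,0]],"dp":[[0,0,-0.5],[0,0,-0.5],[0,0,-0.5],[0,0,-0.5],[0,0,-0.5],[0,0,-0.5]],"fingers":[-0.15,-0.05,0.05,0.15,0.15,0.15]}'; python3 - <<'E'
from ov import *
st=telemetry.read_state();print(st["wrist_force"],st["eef_pos"])
ov([],190,120,130,110,6,s,"s24.png")
E
```

```text
t: 18.53
eef_pos: [637.2, -15.2, 157.5]
ee_rot: [0.997, 0.079, 0.001, 0.001]
wrist_force: [-1.0, -0.0, -0.9]
gripper_width: 49.0
[-0.03869992  0.15955314  0.08433827] [637.23344365 -15.14879945 157.5982742 ]
```

View pics/s24.png

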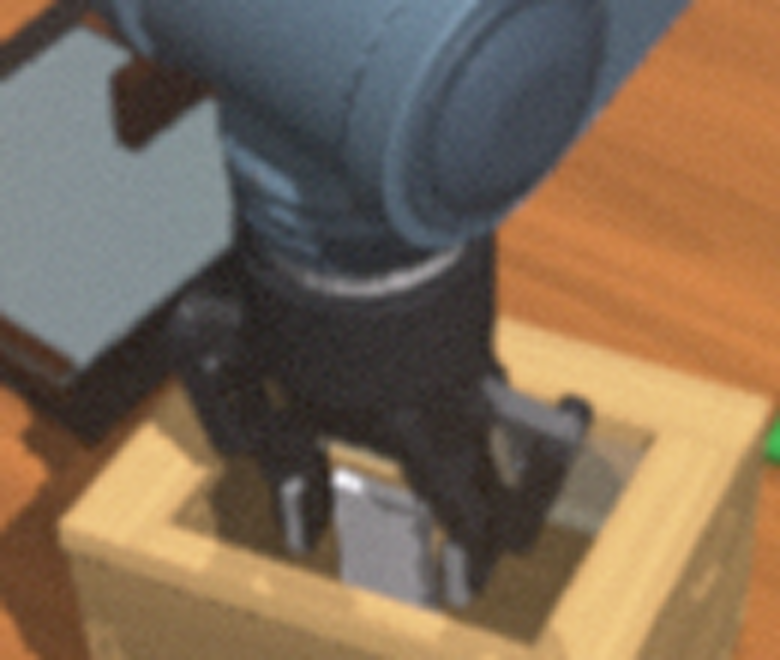

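The gauge hangs between the open pads with a gap on each side (tab 335–432 px, pads at 305 and 445). Withdraw straight up.

```bash
python3 -m crank '{"dr":[[0,0,0],[0,0,0],[0,0,0],[0,0,0],[0,0,0],[0,0,0],[0,0,0],[0,0,0],[0,0,0],[0,0,0]],"dp":[[0,-1,0],[0,-1.5,-4],[0,-1.5,-12],[0,-1.5,-24],[0,-1.5,-40],[0,-1.5,-60],[0,-1.5,-85],[0,-1.5,-115],[0,-1.5,-145],[0,-1.5,-180]],"fingers":[0.15,0.15,0.15,0.15,0.15,0.15,0.15,0.15,0.15,0.15]}'; python3 -m crank '{"dr":[[0,0,0],[0,0,0],[0,0,0],[0,0,0],[0,0,0],[0,0,0],[0,0,0],[0,0,0],[0,0,0],[0,0,0]],"dp":[[-30,0,-10],[-60,0,-20],[-95,0,-20],[-130,0,-20],[-165,0,-20],[-200,0,-20],[-220,0,-20],[-220,0,-20],[-220,0,-20],[-220,0,-20]],"fingers":[0.15,0.15,0.15,0.15,0.15,0.15,0.15,0.15,0.15,0.15]}'; python3 - <<'E'
from ov import *
cv2.imwrite("pics/s25.png",s["bgr"]);ov([],190,120,130,110,6,s,"s25z.png");ov([],225,145,120,110,6,t,"t25.png");cv2.imwrite("pics/t25f.png",t["bgr"])
E
```

```text
t: 19.47
eef_pos: [636.2, -13.2, 339.7]
ee_rot: [0.997, 0.079, 0.001, 0.001]
wrist_force: [0.8, -1.1, 0.1]
gripper_width: 49.0
t: 20.3
eef_pos: [419.8, -47.8, 358.5]
ee_rot: [0.997, 0.079, 0.002, 0.002]
wrist_force: [0.1, -0.1, -0.4]
gripper_width: 48.9
```

View pics/s25z.png

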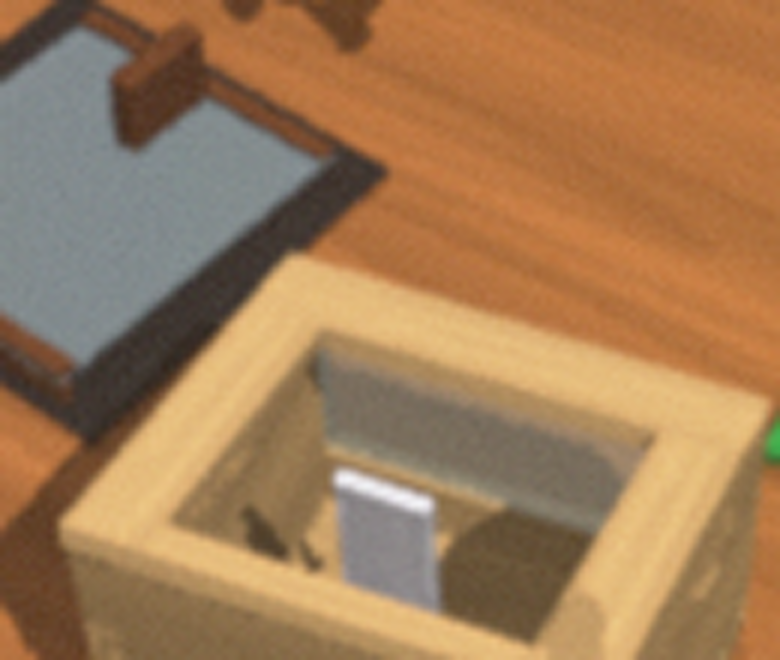

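View pics/t25.png

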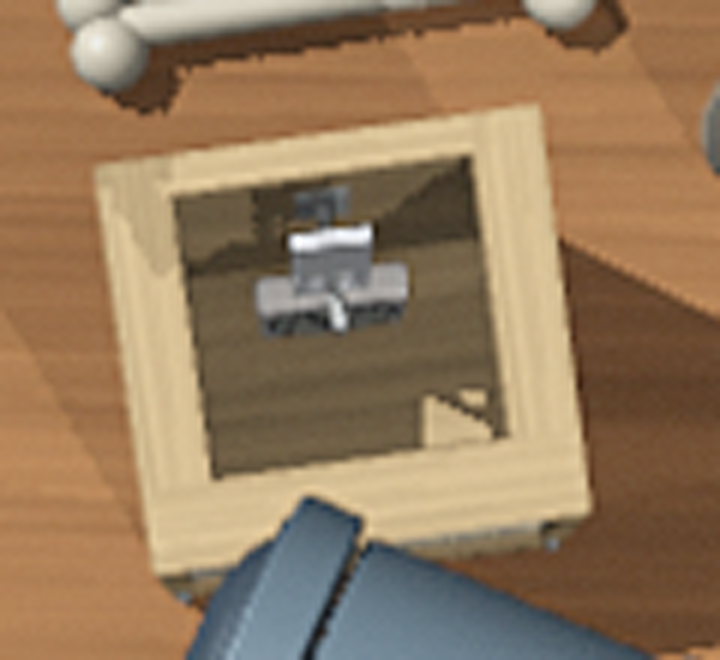

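View pics/s25.png

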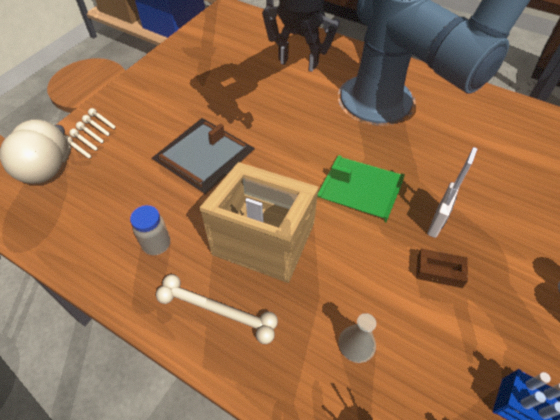

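View pics/t25f.png

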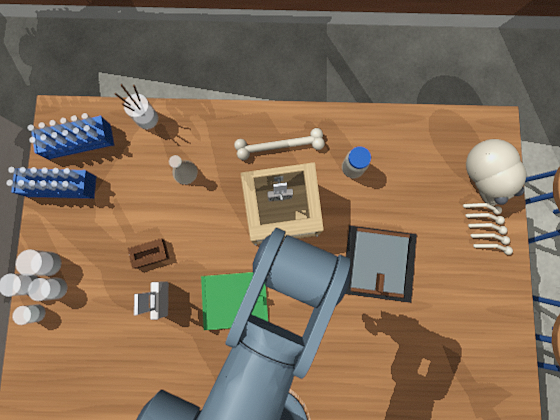

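The top crop shows the hook tip at (338,310) poking forward through the eye, with the strap hanging behind it. The jar, flask and bone are where they were. One height check, then I hand in.

```bash
python3 - <<'E'
from ov import *
np.set_printoptions(suppress=True,precision=1)
T=lambda x,y:(225+(x+.5)/6-.5,145+(y+.5)/6-.5); S=lambda x,y:(190+(x+.5)/6-.5,120+(y+.5)/6-.5)
a,g=tri(t,T(331,237),s,S(385,489)); print("tab top case",Rz(-9)@(a-CC),g,"(expected z 198)")
t0=cv2.imread("pics/top0.png"); d=cv2.absdiff(t0,t["bgr"]).max(2)
for n,(x,y,w,h) in {"bone":(232,125,96,36),"jar":(340,145,34,36),"flask":(165,152,36,36)}.items(): print(n,(d[y:y+h,x:x+w]>60).mean().round(3))
E
python3 -m crank '{"dr":[[0,0,0],[0,0,0],[0,0,0],[0,0,0],[0,0,0],[0,0,0]],"dp":[[0,0,0],[0,0,0],[0,0,0],[0,0,0],[0,0,0],[0,0,0]],"fingers":[0.15,0.15,0.15,0.15,0.15,0.15]}'
python3 - <<'E'
from ov import *
ov([],225,145,120,110,6,t,"t26.png")
E
```

```text
tab top case [ 39.8   0.6 199.1] 0.011088306723430032 (expected z 198)
bone 0.0
jar 0.0
flask 0.0
t: 21.0
eef_pos: [419.4, -47.8, 357.4]
ee_rot: [0.997, 0.079, 0.001, 0.001]
wrist_force: [-0.6, -0.0, -0.9]
gripper_width: 49.0
```

View pics/t26.png

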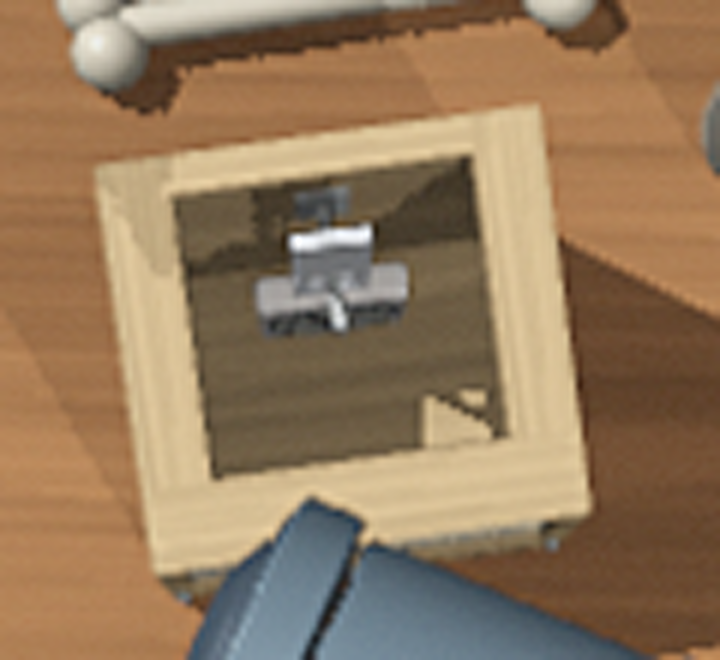

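The gauge is unchanged between the two pictures: hanging still, tab top at case (40, 1, 199).

```bash
python3 -c "
from plant import sign_off
print(sign_off())"
```

```text
the job is handed in; nothing more can be done
None
```

The job is done and handed in at about 21 s of the 67 s allowed; the hand-in gives no verdict.

- **Cover:** I gripped it by the rib, tilted it about the ledge to level, lifted it clear and laid it rib up, wholly on the mat. Its lip reaches 12 mm below the plate, so it rests on the lip and its lower end, about 4° off flat.
- **Gauge:** I took the smaller gauge out of the rest, lowered it through the opening in front of the hook tip and hung it by its eye. No wrist force showed during the lowering, at the points I read it. I felt 6–8 N as the eye met the bar, then let go and withdrew straight up.

**Last checks:**
- The gauge hangs still with the hook through its eye. Its tab top measures case (40, 1, 199) mm against the 198 mm expected in height. It is turned a few degrees from square on the bar.
- The bone, jar and flask show no change from the first picture.
- The arm stands clear of everything.

**Disagreement:** My first camera fix of the case was off by about 3 mm. I corrected it from the rim and hook before lowering the gauge.

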